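# Fit a new filter cassette in the bench dust extractor

### The job

Fit the spare filter cassette in the dust extractor on the glazing table: swing the extractor's hood all the way back, take the pleated cassette with the flange and block handle out of the cardboard carton, and slide it down into the sloping bay until its flange lies flat on the deck and the spring latch has clicked out over it. Then let go of it, shut the hood over it fully and push the paddle switch up the slope, all the way to on. Leave the mesh filter in the carton and do not knock the other things about.

Things in the scene. Friction and masses are not known exactly. Their poses are not given: they have to be found in the camera images.
- extractor: The dust extractor: grey cabinet 280 mm deep, 260 wide, 190 high, fixed, facing roughly to the robot's right. Its upper front is a flat deck sloping up to the back at 30 degrees. On the deck: the filter bay under a hinged hood; seen from its front, a paddle switch right of the hood and a gauge (44 mm across, 11 high) left of it. Origin: centre of its underside; x to its back, y to its left.
- bay: Filter bay. Origin: centre of its mouth, in the deck's surface. x up the slope, y level along the hinge, z straight out of the deck (30 degrees from vertical, leaning to the machine's front). The bay is a straight shaft along -z, 30 mm (x) by 104 (y), 115 deep, with sharp edges. The deck spans x -110 to 65, y -130 to 130 mm. Black latch housing on the deck: x 27 to 53, y -20 to 20, 36 mm high.
- latch (a joint): Slide of the spring latch bolt along the bay's x. 0 = fully out over the mouth, grows to 0.010 m as it is pushed back. The spring pushes it out with 2.5 N at 0 and 4.5 N at 8 mm. The flange of a cassette going in pushes it back about 5 mm (some 4 to 10 N along the bay), then it springs out over the flange.
- latch_nose (a point): Tip of the bevelled steel latch bolt, 22 mm wide, that sticks out of the latch housing over the edge of the bay's mouth; with the bolt out at x = 13, z = 16.5 mm of the bay. Its flat underside is 15 mm above the deck, its bevel runs from 18 mm up to 36 mm above the deck.
- hood (a joint): The white hood over the bay, a shell 104 mm long (along the deck), 140 wide, 48 deep. Hinge along the bay's y at x = 64, z = 2 mm of the bay. Angle in rad: 0 = shut on the deck, grows as its lower end swings up and back, stop at 2.094, where it stands upright behind the bay. Stiff hinge (0.2 N m): stays where it is left. May start up to 0.3 rad ajar.
- hood_grip (a point): Point in the middle of the grip tab on the hood's free end: a black block 26 mm wide (bay's y), 14 thick, reaching 40 mm beyond the hood's end wall; this point is 24 mm beyond that wall. It is 130 mm from the hinge along the hood and 31 mm out from it: hood shut, at x = -66, z = 33 mm of the bay. Its frame is the bay's turned by the hood's angle about y.
- switch (a joint): The on/off paddle switch on the deck beside the hood: a steel paddle 22 mm wide, 8 mm thick, 42 mm long, hinge along the bay's y at x = -20, y = -104, z = 2 mm of the bay. Angle in rad: 0 = off, leaning 0.45 rad down the slope; 0.9 = on, leaning 0.45 rad up the slope. It turns with 0.05 N m (about 1.5 N at the tip) and stays where it is left.
- switch_tip (a point): The middle of the paddle switch's free end.
- cassette: Filter cassette, grey with white pleats, about 0.3 kg, upright in one compartment of the carton, handle up. Origin: centre of its lower end; z along its length, y width, x thickness. Body 26 (x) by 100 (y) mm up to z = 110, lowest 18 mm bevelled to about 18 by 92; flange 36 by 120, z 110 to 124; block handle 20 by 40, z 124 to 150. Fits either way round. Home: origin at z = -110 mm of the bay.
- mesh_filter: Not to be used: the washable aluminium mesh filter, 22 by 100 by 90 mm with a wire loop on top (106 mm in all), standing in the carton's other compartment 40 mm from the cassette. Origin: centre of its underside, z up. Which compartment holds which varies.
- carton: The open cardboard carton, 84 by 120 mm, walls 70 mm high and 4 mm thick, with one divider making two compartments 36 mm (x) by 112 mm (y) side by side along its x. Origin: centre of its underside. Fixed during the work; its place and yaw vary.
- glaze_jar: Bystander: jar 68 mm across, 95 mm high. Origin: centre of its underside.
- slip_bottle: Bystander: bottle 56 mm across, 150 mm high. Origin: centre of its underside.
- brush_mug: Bystander: white mug 80 mm across with brushes standing in it, 230 mm high in all. Origin: centre of its underside.
- fan_brush: Bystander: paint brush 200 mm long lying on the table. Origin: centre of its underside.
- wood_spatula: Bystander: wooden spatula 200 mm long lying on the table. Origin: centre of its underside.
- water_pot: Bystander: grey pot 90 mm across, 85 mm high. Origin: centre of its underside.
- dish: Bystander: white dish 130 mm across, 70 mm high, standing on the brown fibre tray. Origin: centre of its underside.
There are look-alikes about, which are no part of the job. What is shaped like the cassette but yellow is not meant.

How it is judged:
By the outcome, as a careful person would: the job done as asked, in the order asked, and still so for the second after the job is handed in, with the robot touching nothing.
It also fails if it takes over 72 s, if anything falls off the work surface, if the arm or the gripper's body presses on something with over 40 N, if the wrist force passes 120 N, or if a joint passes its speed limit or range.

### The arm

A 7-joint arm with a two-finger parallel gripper is mounted at the origin on the work surface. World frame = base frame: x ahead of the robot, y to its left, z up, the work surface at z = 0. Lengths are in m, angles in degrees, forces in N, time in s.
With the tool pointing down it reaches from about 0.4 to 0.85 m from the base axis. Payload 4.5 kg.
Tool frame: the origin (TCP) lies midway between the tips of the shut fingers; the grasp point (between the pads) lies 19 mm behind it; z points along the fingers, y is the line along which they close (so a half turn about z gives the same grasp; the last joint's range is limited). The gripper opens to 88 mm and grips with 3 to 60 N. Pads are 18 mm wide; open, the fingers measure 123 mm over their backs; the gripper's body (75 mm by 187 mm) begins 45 mm behind the grasp point.
Start: joints at [76.994, 39.483, -11.15, 89.685, 9.013, 51.709, -12.324], TCP at [0.161, -0.604, 0.239] pointing down, gripper open.
Joint ranges: [-172.22, 172.22], [-26.19, 119.32], [-84.43, 86.54], [7.71, 146.69], [-57.33, 237.33], [2.42, 119.75], [-152.13, 152.13]. Speed limits (degrees/s): [147.25, 147.25, 180, 180, 180, 180, 180].

### API

Orientations are given as [roll, pitch, yaw] about the fixed x, y, z axes, in that order (R = Rz(yaw) Ry(pitch) Rx(roll)).
In Python, from cell import r gives the robot as it stands. The module is installed in compiled form; this text tells all that it offers.
- The arm moves only by the tool play_rows, never from a script. Its argument "plan" is a list of rows, each an object with "gripper": the opening, from -1 (shut) to 1 (fully open); "dp": the shift along the tool's x, y, z each as a share of 80 cm, from -1 to 1, a list of three; "angular": the turn, a rotation vector about the tool's x, y, z each as a share of 30 degrees, from -1 to 1, a list of three. A call has 1 to 12 rows; each row is the pose to reach, as a shift and turn from the pose commanded when the call began, along the tool's axes at that moment; what a row does not reach only later rows make up. A row lasts 1/8 s, in which the tool goes at most 62.5 mm and 10.7 degrees, less where a joint would pass 70% of its speed; a pose out of reach is approached as far as the arm can. A call with a number of a shift or a turn outside -1 to 1 is refused whole. A call with a gripper value outside its range is refused whole. The fingers move at their own pace and stop on an object; the grip force is fixed at half the most. Time passes only in rows, so rows that repeat a pose let the fingers close. It gives the time, the measured TCP pose, the force, the opening and the grip force at its end, in the units of the state.
- r.observe(): the state, without advancing time (a new reading comes with each control period).
- r.grab_frame(name): name is "scene" or "top"; returns the picture (384x512x3 uint8, blue, green, red); there is no depth.
- r.camera_model(name): a dict with "K" (3x3 intrinsics, pixels), "R" (3x3) and "t" (3): a world point X has camera coordinates R X + t. Camera axes: x right, y down, z forward; pixel columns grow to the right and rows downward; lengths in m; the calibration is good to about 2 mm. A picture is of the moment at which its call begins. camera_model takes no time and is no camera call.
- r.sign_off(): hands the job in; it is judged then, once.
The state is a dict: "time_s": time; "q": joint angles; "dq": joint speeds; "tau": joint torques, N m; "tool_pos": TCP position; "tcp_rot": TCP orientation; "wrist_force": force on the tool from outside, world axes, zero at the start; "torque": the same for the moment, N m; "grip_width": finger opening in m; "grasp_force": force on a finger pad.
Only numpy, scipy, OpenCV 4.12 (cv2) and the standard library are available. Lean on these libraries where they do the work, as an engineer would, in place of code of your own. Each camera call takes 0.05 s, during which the arm holds its last target. There are 200 camera calls.

## Working session

There is one attempt and no reset: what is moved stays moved. The work goes in short steps, Python scripts to look and compute and a tool call to move; the robot and the scene stay as the last step left them, time stands still between calls to the robot, and variables do not carry over. Pictures are saved under pics/ and viewed, at most 10 in all, crops included, and the job is handed in when it is done.

Besides the shell and the picture viewer there is one more tool, called after "Request:" as name(argument=value, ...) on one line, values as JSON. play_rows: Moves the arm, as the interface text tells. Shift numbers are shares of 80 cm and turn numbers shares of 30 degrees, none past 1 either way. Its arguments: {"type":"object","properties":{"plan":{"type":"array","items":{"type":"object","properties":{"gripper":{"type":"number"},"dp":{"type":"array","items":{"type":"number"}},"angular":{"type":"array","items":{"type":"number"}}}}}},"required":["plan"]}

```bash
mkdir -p pics
python3 - <<'E'
from cell import r
import cv2
for n in("scene","top"):
    f=r.grab_frame(n); cv2.imwrite(f"pics/{n}0.png",cv2.resize(f,(800,600),interpolation=cv2.INTER_CUBIC)); cv2.imwrite(f"pics/raw_{n}0.png",f)
    m=r.camera_model(n); print(n,m["K"],m["R"],m["t"])
print(r.observe())
E
```

```text
scene [[348.95285474   0.         254.25785968]
 [  0.         348.95285474 194.4058589 ]
 [  0.           0.           1.        ]] [[-0.12926037  0.99148627 -0.01570786]
 [ 0.85832156  0.10393907 -0.50247464]
 [-0.49656405 -0.07843245 -0.86444924]] [ 0.08035644 -0.36760803  1.54870754]
top [[358.2028789    0.         255.0823763 ]
 [  0.         358.2028789  187.54783999]
 [  0.           0.           1.        ]] [[-0.01281615 -0.9998004  -0.01532684]
 [-0.98372599  0.01535442 -0.17901792]
 [ 0.17921752  0.01278309 -0.98372642]] [0.02820125 0.52399792 1.43669074]
{'time_s': 0.1, 'q': array([ 76.9947041 ,  39.52875953, -11.14731808,  89.7352686 ,
         9.01564697,  51.70805107, -12.3248694 ]), 'dq': array([ 0.03325249, -0.12220865,  0.02850301, -0.27690658, -0.05290861,
        0.0422379 , -0.05136094]), 'tau': array([-3.14087702e-03, -5.28508759e+01, -1.27159160e+00, -1.53839439e+01,
       -5.25990757e-02,  1.94317945e-03,  2.88869489e-05]), 'tool_pos': array([ 0.16098222, -0.60336774,  0.23800397]), 'tcp_rot': array([-1.79910471e+02,  7.15524881e-03,  1.49487961e+01]), 'wrist_force': array([0.08573716, 1.35417655, 0.19086496]), 'torque': array([-0.05474505, -0.00813706,  0.04025831]), 'grasp_force': 0.0, 'grip_width': 0.08822177244652987}
```

View pics/scene0.png

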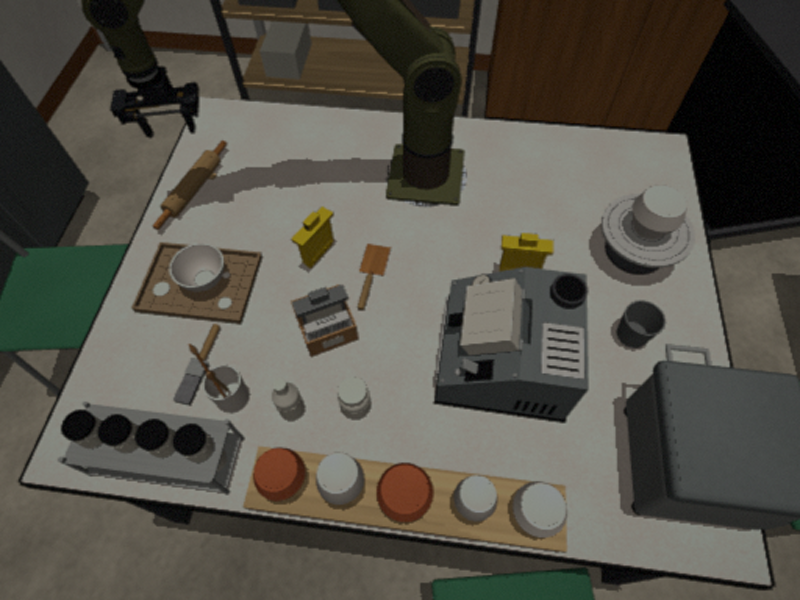

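View pics/top0.png

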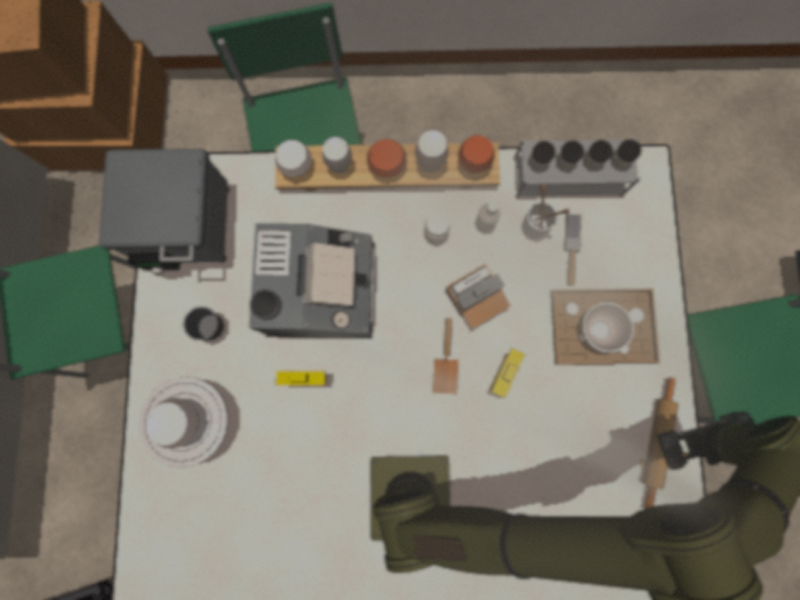

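The scene view shows the extractor around (515,340), hood ajar, and the carton at (325,320) with the cassette (grey block handle) in its rear compartment. The top view shows the extractor at (312,283) and the cassette at (480,292), with two yellow decoys. Zooming in on both.

Run:
```python
import cv2
def crop(n,x0,y0,x1,y1,s,o):
    f=cv2.imread(f"pics/raw_{n}0.png")[y0:y1,x0:x1]
    cv2.imwrite(o,cv2.resize(cv2.convertScaleAbs(f,alpha=1.5,beta=15),None,fx=s,fy=s,interpolation=cv2.INTER_CUBIC))
crop("scene",185,150,385,275,4,"pics/s1.png")
crop("top",155,135,335,220,4.4,"pics/t1.png")
```

```text
(no output)
```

View pics/s1.png

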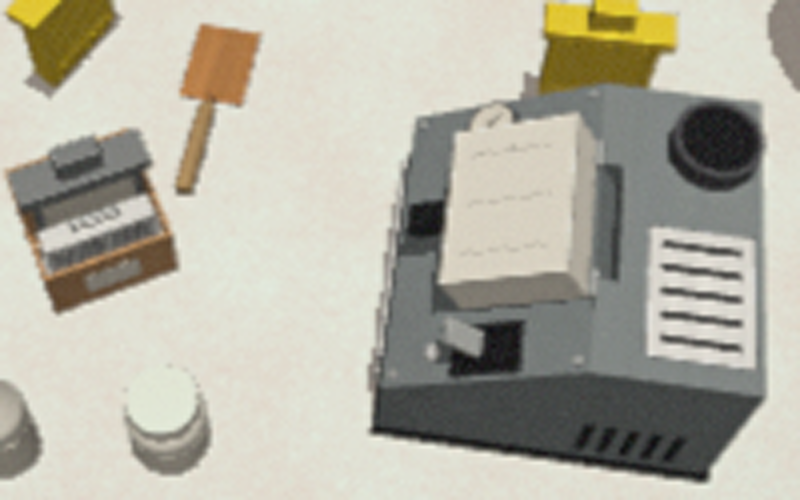

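View pics/t1.png

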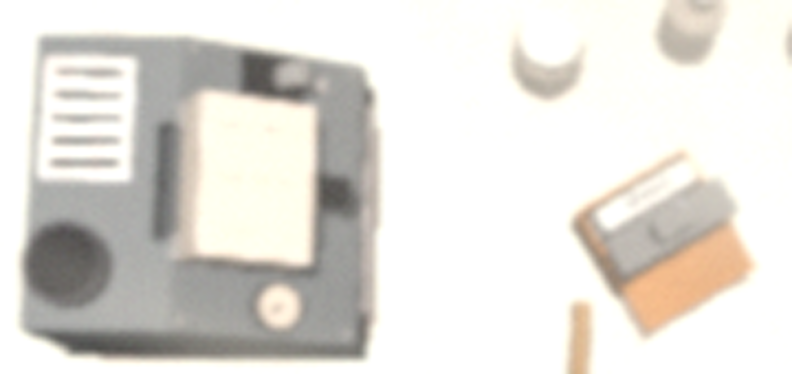

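```bash
cat > h.py <<'E'
import numpy as np, cv2, json
from scipy.spatial.transform import Rotation as Ro
from scipy.optimize import least_squares
from cell import r
M={n:r.camera_model(n) for n in("scene","top")}
def proj(n,X):
    m=M[n]; c=np.atleast_2d(X)@np.array(m["R"]).T+m["t"]; p=c@np.array(m["K"]).T; return p[:,:2]/p[:,2:]
C={"scene":(185,150,4.0),"top":(155,135,4.4)}
def raw(n,p): a,b,s=C[n]; return np.array(p,float)/s+[a,b]
def tocrop(n,p): a,b,s=C[n]; return (p-[a,b])*s
def T(x,y,z,yaw): A=np.eye(4); A[:3,:3]=Ro.from_euler('z',yaw).as_matrix(); A[:3,3]=x,y,z; return A
def ap(A,X): return np.atleast_2d(X)@A[:3,:3].T+A[:3,3]
BAY=np.eye(4); BAY[:3,:3]=Ro.from_euler('y',-30,degrees=True).as_matrix(); BAY[:3,3]=-.14+.11*np.cos(np.pi/6),0,.19-.065*.5
def hood(a):
    A=np.eye(4); A[:3,:3]=Ro.from_euler('y',a).as_matrix(); A[:3,3]=.064,0,.002; return A
def show(items,o,src="0",al=1.5):
    pass
E
cat > fit.py <<'E'
from h import *
xt=-.14+.175*np.cos(np.pi/6); zf=.19-.0875
cab={"scene":[((600,375),(xt,-.13,.19)),((597,88),(xt,.13,.19)),((418,118),(-.14,.13,zf)),((378,388),(-.14,-.13,zf)),((765,395),(.14,-.13,.19)),((760,100),(.14,.13,.19)),((708,478),(.14,-.13,0)),((372,432),(-.14,-.13,0))],
"top":[((40,36),(.14,-.13,.19)),((190,38),(xt,-.13,.19)),((368,70),(-.14,-.13,zf)),((365,345),(-.14,.13,zf)),((25,328),(.14,.13,.19))]}
def fit(obs,f,x0):
    def res(p): return np.concatenate([(proj(n,f(p,np.array([b for a,b in o])))-raw(n,[a for a,b in o])).ravel() for n,o in obs.items()])
    s=least_squares(res,x0,loss='soft_l1'); return s.x,res(s.x).reshape(-1,2)
p,e=fit(cab,lambda p,X:ap(T(p[0],p[1],0,p[2]),X),[.6,.2,1.57]); print("cab",p,np.degrees(p[2]));print(e.round(1).tolist())
E0=T(p[0],p[1],0,p[2])
hc={"scene":[((457,125),(-.106,.07,.046)),((580,117),(-.002,.07,.046)),((575,272),(-.002,-.07,.046)),((443,282),(-.106,-.07,.046))],
"top":[((318,105),(-.106,-.07,.046)),((315,265),(-.106,.07,.046)),((192,262),(-.002,.07,.046)),((197,92),(-.002,-.07,.046))]}
q,e=fit(hc,lambda q,X:ap(E0@BAY@hood(q[0]),X),[.1]);print("hood",q,e.round(1).tolist())
cc={"scene":[((8,172),(-.018,.06,.124)),((138,129),(-.018,-.06,.124)),((152,156),(.018,-.06,.124)),((18,192),(.018,.06,.124)),((52,145),(-.01,.02,.15)),((98,136),(-.01,-.02,.15))],
"top":[((598,240),(.018,.06,.124)),((722,180),(.018,-.06,.124)),((738,210),(-.018,-.06,.124)),((622,275),(-.018,.06,.124))]}
c,e=fit(cc,lambda p,X:ap(T(p[0],p[1],p[2],p[3]),X),[.6,-.2,.0,.4]);print("cas",c,np.degrees(c[3]),e.round(1).tolist())
L=T(*c)
# overlay
def box(x0,x1,y0,y1,z0,z1):
    v=np.array([(x,y,z) for x in(x0,x1) for y in(y0,y1) for z in(z0,z1)]);return v,[(i,j) for i in range(8) for j in range(i) if bin(i^j).count('1')==1]
W=[(E0@BAY@hood(q[0]),box(-.106,-.002,-.07,.07,-.002,.046),(0,0,255)),(E0@BAY@hood(q[0]),box(-.146,-.106,-.013,.013,.024,.038),(255,0,255)),
(E0@BAY,box(-.11,.065,-.13,.13,0,0),(0,255,0)),(E0,box(xt,.14,-.13,.13,0,.19),(0,255,0)),
(E0@BAY@hood(0)@np.linalg.inv(hood(0)),box(-.02,-.02,-.115,-.093,.002,.002),(255,255,0)),
(L,box(-.018,.018,-.06,.06,.11,.124),(0,0,255)),(L,box(-.01,.01,-.02,.02,.124,.15),(255,0,0))]
import sys
for n,wh in(("scene",(800,500)),("top",(792,374))):
    a,b,s=C[n];f=cv2.imread(f"pics/raw_{n}0.png");f=f[b:b+int(wh[1]/s),a:a+int(wh[0]/s)]
    f=cv2.resize(cv2.convertScaleAbs(f,alpha=1.1),wh,interpolation=cv2.INTER_CUBIC)
    for A,(v,ed),col in W:
        u=tocrop(n,proj(n,ap(A,v)))
        for i,j in ed: cv2.line(f,tuple(map(int,u[i])),tuple(map(int,u[j])),col,1,cv2.LINE_AA)
    cv2.imwrite(f"pics/ov_{n}.png",f)
a=cv2.imread("pics/ov_scene.png")[:,:800];b=cv2.imread("pics/ov_top.png")
k=.6
cv2.imwrite("pics/ov.png",a); json.dump(dict(cab=list(p),hood=float(q[0]),cas=list(c)),open("fit.json","w"))
g=ap(E0@BAY@hood(q[0]),[-.13,0,.031]);print("grip",g,"bay",ap(E0@BAY,[0,0,0]))
E
python3 fit.py
```

```text
cab [0.54665677 0.23214515 1.5496292 ] 88.78721310349441
[[-3.2, -0.9], [0.7, -1.6], [-1.8, -0.2], [-0.2, -0.1], [-0.1, 0.0], [-0.6, -0.0], [-1.9, -0.1], [-0.1, -0.0], [-0.8, -0.6], [-1.6, -1.0], [-1.1, -1.6], [-1.5, -0.4], [-1.2, 0.3]]
hood [0.10548568] [[-1.2, 0.1], [-0.4, -1.5], [-1.3, -0.6], [-1.8, -0.9], [-0.4, -0.9], [-0.6, -0.9], [0.0, -2.3], [0.3, -1.1]]
cas [ 0.51120089 -0.18573065 -0.00957221  0.37385273] 21.42018364576484 [[33.7, -8.2], [-32.6, 9.9], [-34.6, 12.0], [33.2, -4.6], [11.0, -1.0], [-12.1, 3.7], [0.5, -1.0], [0.2, 1.3], [0.3, 2.7], [-1.4, -0.6]]
grip [[0.54408092 0.11047232 0.16677682]] bay [[0.54570989 0.18741797 0.1575    ]]
```

View pics/ov.png

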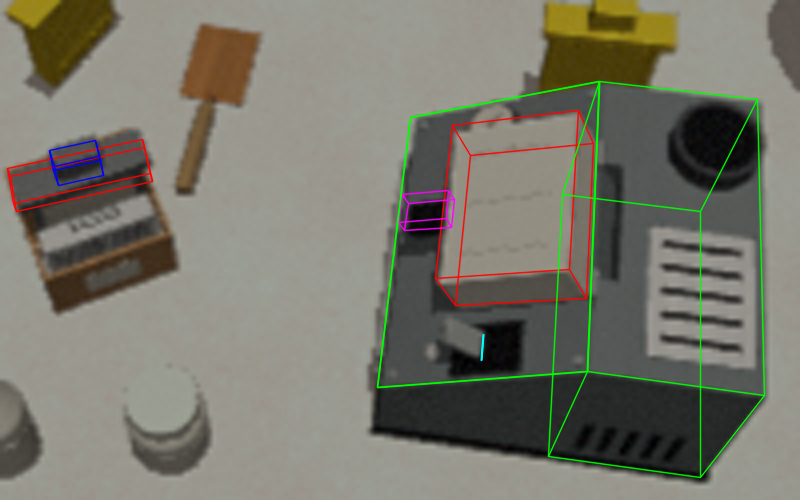

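View pics/ov_top.png

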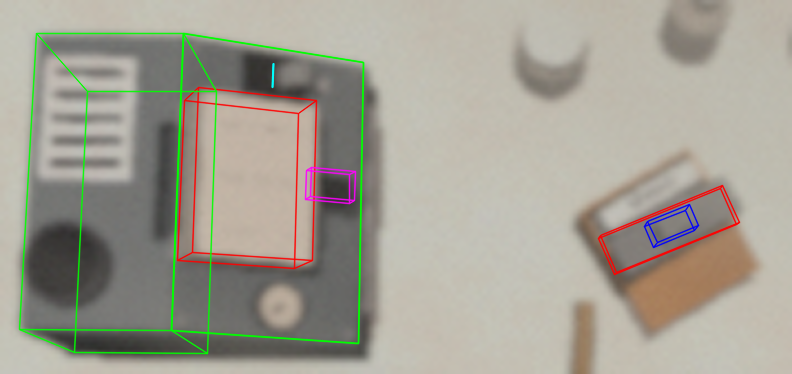

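```bash
cat > icp.py <<'E'
from h import *
from scipy.ndimage import map_coordinates
xt=-.14+.175*np.cos(np.pi/6); zf=.19-.0875
G={n:np.mean([r.grab_frame(n) for _ in range(4)],axis=0).mean(2) for n in("scene","top")}
for n in G: cv2.imwrite(f"pics/avg_{n}.png",G[n])
def refine(edges,f,p0,prior,its=((5,4),(3,4),(2,6))):
    # edges: list of (cam, P, Q, frame index); f(p,frame)->4x4 ; p ends with 4 camera offsets
    p=np.array(p0,float)
    off=lambda p,n: p[-4:-2] if n=="scene" else p[-2:]
    for w,k in its:
      for _ in range(k):
        obs=[]
        for n,P,Q,fr in edges:
            t=np.linspace(.08,.92,25)[:,None];X=np.array(P)*(1-t)+np.array(Q)*t
            u=proj(n,ap(f(p,fr),X))+off(p,n);d=u[-1]-u[0];nn=np.array([-d[1],d[0]])/np.linalg.norm(d)
            s=np.arange(-w-1,w+1.01,.25);pts=u[:,None]+s[None,:,None]*nn
            prof=map_coordinates(G[n],[pts[...,1],pts[...,0]],order=1).mean(0)
            prof=np.convolve(prof,np.ones(3)/3,'same');g=np.abs(np.gradient(prof));g[:3]=0;g[-3:]=0
            g=g*np.exp(-.5*(s/w)**2);i=g.argmax()
            a=slice(max(i-3,0),i+4);sh=(s[a]*g[a]).sum()/g[a].sum()
            obs.append((n,X[[3,-4]],fr,u[[3,-4]]+sh*nn,nn,sh,g[i]))
        def res(q):
            e=[((proj(n,ap(f(q,fr),X))+off(q,n)-v)@nn) for n,X,fr,v,nn,_,_ in obs]
            return np.concatenate([np.ravel(e),(q-p0)/prior])
        p=least_squares(res,p,loss='soft_l1',f_scale=.5,x_scale=np.minimum(prior,.1)).x
    e=[((proj(n,ap(f(p,fr),X))+off(p,n)-v)@nn).round(2).tolist() for n,X,fr,v,nn,_,_ in obs]
    return p,e,[round(float(o[-1]),1) for o in obs]
J=json.load(open("fit.json"))
def f(p,fr):
    E=T(p[0],p[1],0,p[2]); return E if fr=="c" else E@BAY@hood(p[3])
b=lambda x,y,z:(x,y,z)
S,Tt="scene","top"
h=.046
ed=[(S,b(xt,-.13,.19),b(xt,.13,.19),"c"),(S,b(.14,-.13,.19),b(.14,.13,.19),"c"),(S,b(xt,-.13,.19),b(.14,-.13,.19),"c"),(S,b(xt,-.13,.19),b(-.14,-.13,zf),"c"),(S,b(.14,-.13,0),b(.14,-.13,.19),"c"),(S,b(xt,.13,.19),b(-.14,.13,zf),"c"),
(Tt,b(xt,-.13,.19),b(.14,-.13,.19),"c"),(Tt,b(xt,-.13,.19),b(-.14,-.13,zf),"c"),(Tt,b(.14,-.13,.19),b(.14,.13,.19),"c"),(Tt,b(xt,.13,.19),b(.14,.13,.19),"c"),(Tt,b(xt,.13,.19),b(-.14,.13,zf),"c"),
(S,b(-.106,-.07,h),b(-.106,.07,h),"h"),(S,b(-.106,-.07,h),b(-.002,-.07,h),"h"),(S,b(-.106,.07,h),b(-.002,.07,h),"h"),(S,b(-.002,.07,h),b(-.002,-.07,h),"h"),
(Tt,b(-.106,-.07,h),b(-.106,.07,h),"h"),(Tt,b(-.106,-.07,h),b(-.002,-.07,h),"h"),(Tt,b(-.106,.07,h),b(-.002,.07,h),"h")]
p,e,g=refine(ed,f,J["cab"]+[J["hood"]]+[0]*4,np.array([.05,.05,.1,.3,.7,.7,.7,.7]))
print(p.round(4),np.degrees(p[2]));print(e,g)
off=p[-4:]
fr_=lambda q,fr:T(q[0],q[1],q[2],q[3])
# cassette
cc={"scene":[((8,172),(-.018,-.06,.124)),((138,129),(-.018,.06,.124)),((152,156),(.018,.06,.124)),((52,145),(-.01,-.02,.15)),((98,136),(-.01,.02,.15))],
"top":[((598,240),(.018,.06,.124)),((722,180),(.018,-.06,.124)),((738,210),(-.018,-.06,.124)),((622,275),(-.018,.06,.124))]}
def r0(q): return np.concatenate([(proj(n,ap(T(*q),np.array([x[1] for x in o])))-raw(n,[x[0] for x in o])).ravel() for n,o in cc.items()])
s=least_squares(r0,[.6,-.2,0,.4],loss='soft_l1');print("cas0",s.x,r0(s.x).round(1))
ec=[]
for n in(S,Tt):
    for hx,hy,z in((.018,.06,.124),(.01,.02,.15)):
        v=[b(-hx,-hy,z),b(-hx,hy,z),b(hx,hy,z),b(hx,-hy,z)]
        ec+=[(n,v[i],v[(i+1)%4],0) for i in range(4) if z<.13 or n==S]
c,e,g=refine(ec,fr_,list(s.x)+list(off),np.array([.05,.05,.02,.2,.2,.2,.2,.2]),its=((2,6),(1.5,6)))
print("cas",c.round(4),np.degrees(c[3]));print(e,g)
json.dump(dict(cab=list(p[:3]),hood=p[3],cas=list(c[:4]),off=list(off)),open("fit2.json","w"))
def ov(name,W):
  for n,wh in((S,(800,500)),(Tt,(792,374))):
    a,bb,s=C[n];fm=cv2.cvtColor(G[n][bb:bb+int(wh[1]/s),a:a+int(wh[0]/s)].astype('uint8'),8);fm=cv2.resize(fm,wh,interpolation=cv2.INTER_CUBIC)
    o=off[:2] if n==S else off[2:]
    for A,P,Q in [(x[4],x[1],x[2]) for x in W if x[0]==n]:
        u=tocrop(n,proj(n,ap(A,[P,Q]))+o);cv2.line(fm,*[tuple(map(int,q)) for q in u],(0,255,0),1,cv2.LINE_AA)
    cv2.imwrite(f"pics/{name}_{n}.png",fm)
ov("ov2",[x+(f(p,x[3]),) for x in ed]+[x+(fr_(c,0),) for x in ec])
a=cv2.imread("pics/ov2_scene.png");bb=cv2.imread("pics/ov2_top.png")
o=np.zeros((600,800,3),np.uint8);A=cv2.resize(a,None,fx=.66,fy=.66,interpolation=cv2.INTER_AREA)
o[:330,:528]=A;B=bb[:270 if False else 374];B=cv2.resize(B,None,fx=.72,fy=.72,interpolation=cv2.INTER_AREA);o[331:331+B.shape[0],:B.shape[1]]=B[:269]
o[:250,540:740]=a[90:340,0:200];o[340:560,580:780]=bb[140:360,568:768]
cv2.imwrite("pics/ov2.png",o)
E
python3 icp.py
```

```text
[ 0.5465  0.233   1.5416  0.0446 -0.1372 -0.018  -0.1856 -0.0316] 88.32846500382065
[[0.9, 0.92], [-0.1, -0.08], [0.07, 0.08], [0.09, 0.1], [0.17, 0.17], [-0.04, -0.03], [0.02, 0.03], [-0.23, -0.22], [-0.19, -0.18], [-0.22, -0.22], [0.02, 0.03], [-0.32, -0.31], [-0.04, -0.02], [-0.06, -0.04], [0.05, 0.06], [0.03, 0.03], [-0.04, -0.04], [0.02, 0.02]] [1.9, 7.8, 6.4, 4.7, 12.1, 4.3, 6.6, 7.5, 5.5, 4.3, 2.4, 10.3, 9.4, 6.3, 4.3, 7.9, 8.6, 8.2]
cas0 [ 0.51145206 -0.18354939  0.00095234  0.48587095] [-0.3 -0.5  0.5 -0.3  0.1  1.2 -0.6  0.6 -0.8 -0.7  0.4  0.2 -1.2 -0.6
 -0.2  0.4 -0.4  0.2]
cas [ 0.5158 -0.1838  0.0094  0.4855 -0.1536 -0.0203 -0.2042 -0.0278] 27.81424193917123
[[0.57, 0.57], [-0.01, -0.01], [0.13, 0.13], [0.19, 0.19], [-0.02, -0.02], [0.57, 0.57], [0.15, 0.15], [0.59, 0.59], [0.32, 0.32], [-0.01, -0.01], [0.48, 0.48], [-0.26, -0.26]] [5.1, 7.5, 6.2, 8.0, 8.4, 3.2, 6.7, 3.7, 1.5, 2.0, 4.3, 3.5][ WARN:0@4.173] global loadsave.cpp:1063 imwrite_ Unsupported depth image for selected encoder is fallbacked to CV_8U.
```

View pics/ov2.png

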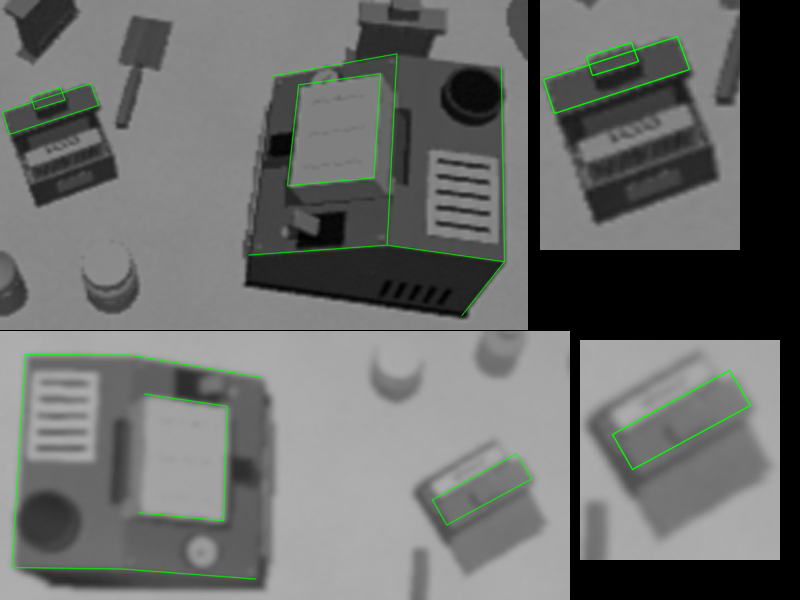

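The overlay agrees with both views to under 1 px for the cabinet and hood. The cassette flange sits at (545–690, 40–110) in the inset and matches too. Next is the motion planner.

```bash
cat > plan.py <<'E'
from h import *
J=json.load(open("fit2.json"))
E0=T(J["cab"][0],J["cab"][1],0,J["cab"][2]);B=E0@BAY
Rb=B[:3,:3]@np.diag([1,-1,-1.])      # tool aligned with bay
def tilt(a): return B[:3,:3]@Ro.from_euler('y',a,degrees=True).as_matrix()@np.diag([1,-1,-1.]) # a>0 leans body up-slope; 30 = vertical
def bayp(x,y,z): return ap(B,[x,y,z])[0]
def tcp_at(g,R,back=.019): return np.array(g)+R[:,2]*back    # TCP for grasp point g
def start():
    try: d=json.load(open("cmd.json"));return np.array(d["p"]),np.array(d["R"])
    except FileNotFoundError: return np.array([.161,-.604,.239]),Ro.from_euler('xyz',[180,0,14.95],degrees=True).as_matrix()
def check():
    p,R=start();o=r.observe();Rm=Ro.from_euler('xyz',o["tcp_rot"],degrees=True).as_matrix()
    print("t",o["time_s"],"err mm",((o["tool_pos"]-p)*1e3).round(1),"rot",np.degrees(Ro.from_matrix(R.T@Rm).as_rotvec()).round(1),"F",o["wrist_force"].round(1),"w",round(o["grip_width"]*1e3,1),"gf",round(o["grasp_force"],1),"q",o["q"].round(0))
def rows(tg):
    p0,R0=start();out=[]
    for p,R,g in tg:
        d=(R0.T@(np.array(p)-p0)/.8).round(4);a=(np.degrees(Ro.from_matrix(R0.T@R).as_rotvec())/30).round(3)
        assert abs(a).max()<=1 and abs(d).max()<=1,(d,a)
        out.append({"dp":d.tolist(),"angular":a.tolist(),"gripper":g})
    assert len(out)<=12,len(out)
    p=p0+R0@d*.8;R=R0@Ro.from_rotvec(np.radians(a*30)).as_matrix()
    json.dump(dict(p=p.tolist(),R=R.tolist()),open("cmd.json","w"))
    print(json.dumps(out).replace(" ",""))
def line(p1,R1,n,g,p0=None,R0=None):
    if p0 is None:p0,R0=start()
    w=Ro.from_matrix(R0.T@R1).as_rotvec()
    return [(p0+(np.array(p1)-p0)*k/n,R0@Ro.from_rotvec(w*k/n).as_matrix(),g) for k in range(1,n+1)]
E
python3 - <<'E'
from plan import *
check()
g=ap(B@hood(J["hood"]),[-.13,0,.031])[0]
pre=tcp_at(g,Rb)-Rb[:,2]*.09
print("grip",g,"pre",pre,"cas",J["cas"],"bay",bayp(0,0,0))
p0,R0=start();w=Ro.from_matrix(R0.T@Rb).as_rotvec();print(np.degrees(w))
n=4;P=lambda k:p0+(pre+[0,0,.06]-p0)*k/n
# first call: quarter of way up
R=R0@Ro.from_rotvec(w*.36).as_matrix();q=p0+(pre-p0)*.4;q[2]=.33
rows(line(q,R,7,0.0)+[(q,R,0.0)])
R2=R0@Ro.from_rotvec(w*.7).as_matrix();q2=p0+(pre-p0)*.75;q2[2]=.33
rows(line(q2,R2,6,0.0)+[(q2,R2,0.0)])
rows(line(pre,Rb,6,0.0)+[(pre,Rb,0.0)]*2)
E
```

```text
t 0.5 err mm [ 0.2  0.1 -0.3] rot [-0.  0.  0.] F [-0.7 -0.   0.2] w 88.5 gf 0.0 q [ 77.  39. -11.  90.   9.  52. -12.]
grip [0.54296927 0.11310505 0.15883069] pre [0.54193375 0.07762016 0.2203185 ] cas [0.5157651337574186, -0.18384305870251041, 0.009369408178744322, 0.4854501007848303] bay [0.54516377 0.18830524 0.1575    ]
[ 19.18474187  25.74840295 -71.59843138]
[{"dp":[0.0388,-0.04,-0.0163],"angular":[0.033,0.044,-0.123],"gripper":0.0},{"dp":[0.0777,-0.08,-0.0325],"angular":[0.066,0.088,-0.245],"gripper":0.0},{"dp":[0.1165,-0.1201,-0.0488],"angular":[0.099,0.132,-0.368],"gripper":0.0},{"dp":[0.1554,-0.1601,-0.065],"angular":[0.132,0.177,-0.491],"gripper":0.0},{"dp":[0.1942,-0.2001,-0.0813],"angular":[0.164,0.221,-0.614],"gripper":0.0},{"dp":[0.2331,-0.2401,-0.0975],"angular":[0.197,0.265,-0.736],"gripper":0.0},{"dp":[0.2719,-0.2801,-0.1138],"angular":[0.23,0.309,-0.859],"gripper":0.0},{"dp":[0.2719,-0.2801,-0.1138],"angular":[0.23,0.309,-0.859],"gripper":0.0}]
[{"dp":[0.0525,-0.019,0.0113],"angular":[0.036,0.049,-0.135],"gripper":0.0},{"dp":[0.105,-0.038,0.0226],"angular":[0.073,
[... 308 characters left out ...]
,-0.812],"gripper":0.0},{"dp":[0.3149,-0.1141,0.0678],"angular":[0.218,0.292,-0.812],"gripper":0.0}]
[{"dp":[0.0295,0.0057,0.0357],"angular":[0.032,0.043,-0.119],"gripper":0.0},{"dp":[0.059,0.0114,0.0714],"angular":[0.064,0.086,-0.239],"gripper":0.0},{"dp":[0.0884,0.0171,0.1071],"angular":[0.096,0.129,-0.358],"gripper":0.0},{"dp":[0.1179,0.0228,0.1428],"angular":[0.128,0.172,-0.477],"gripper":0.0},{"dp":[0.1474,0.0284,0.1785],"angular":[0.16,0.214,-0.596],"gripper":0.0},{"dp":[0.1769,0.0341,0.2142],"angular":[0.192,0.257,-0.716],"gripper":0.0},{"dp":[0.1769,0.0341,0.2142],"angular":[0.192,0.257,-0.716],"gripper":0.0},{"dp":[0.1769,0.0341,0.2142],"angular":[0.192,0.257,-0.716],"gripper":0.0}]
```

Request:
play_rows(plan=[{"dp":[0.0777,-0.08,-0.0325],"angular":[0.066,0.088,-0.245],"gripper":0.0},{"dp":[0.1554,-0.1601,-0.065],"angular":[0.132,0.177,-0.491],"gripper":0.0},{"dp":[0.1942,-0.2001,-0.0813],"angular":[0.164,0.221,-0.614],"gripper":0.0},{"dp":[0.2331,-0.2401,-0.0975],"angular":[0.197,0.265,-0.736],"gripper":0.0},{"dp":[0.2719,-0.2801,-0.1138],"angular":[0.23,0.309,-0.859],"gripper":0.0},{"dp":[0.2719,-0.2801,-0.1138],"angular":[0.23,0.309,-0.859],"gripper":0.0},{"dp":[0.2719,-0.2801,-0.1138],"angular":[0.23,0.309,-0.859],"gripper":0.0}])

```text
time_s: 1.38
tool_pos: [0.3136, -0.3314, 0.33]
tcp_rot: [-175.4, -10.4, 40.4]
wrist_force: [0.0, -0.6, -0.1]
grip_width: 0.0439
grasp_force: 0.0
```

Request:
play_rows(plan=[{"dp":[0.105,-0.038,0.0226],"angular":[0.073,0.097,-0.271],"gripper":0.0},{"dp":[0.2099,-0.0761,0.0452],"angular":[0.145,0.195,-0.541],"gripper":0.0},{"dp":[0.2624,-0.0951,0.0565],"angular":[0.181,0.243,-0.676],"gripper":0.0},{"dp":[0.3149,-0.1141,0.0678],"angular":[0.218,0.292,-0.812],"gripper":0.0},{"dp":[0.3149,-0.1141,0.0678],"angular":[0.218,0.292,-0.812],"gripper":0.0},{"dp":[0.3149,-0.1141,0.0678],"angular":[0.218,0.292,-0.812],"gripper":0.0}])

```text
time_s: 2.12
tool_pos: [0.4473, -0.093, 0.3291]
tcp_rot: [-175.5, -21.3, 64.9]
wrist_force: [0.2, -0.6, -0.8]
grip_width: 0.0443
grasp_force: 0.0
```

Request:
play_rows(plan=[{"dp":[0.0295,0.0057,0.0357],"angular":[0.032,0.043,-0.119],"gripper":0.0},{"dp":[0.0884,0.0171,0.1071],"angular":[0.096,0.129,-0.358],"gripper":0.0},{"dp":[0.1474,0.0284,0.1785],"angular":[0.16,0.214,-0.596],"gripper":0.0},{"dp":[0.1769,0.0341,0.2142],"angular":[0.192,0.257,-0.716],"gripper":0.0},{"dp":[0.1769,0.0341,0.2142],"angular":[0.192,0.257,-0.716],"gripper":0.0},{"dp":[0.1769,0.0341,0.2142],"angular":[0.192,0.257,-0.716],"gripper":0.0}])

```text
time_s: 2.88
tool_pos: [0.5422, 0.0748, 0.219]
tcp_rot: [-179.9, -29.9, 88.1]
wrist_force: [0.1, 0.2, -0.0]
grip_width: 0.0438
grasp_force: 0.0
```

Run:
```python
from plan import *
check()
g=ap(B@hood(J["hood"]),[-.13,0,.031])[0]
q=tcp_at(g,Rb); rows(line(q,Rb,4,0.0)+[(q,Rb,0.0),(q,Rb,-1),(q,Rb,-1),(q,Rb,-1),(q,Rb,-1)])
```

```text
t 2.875 err mm [ 0.2 -2.8 -1.3] rot [-0.  -0.1  0.2] F [ 0.1  0.2 -0. ] w 43.8 gf 0.0 q [ 30.  44. -45. 106.  -0.  35.  -6.]
[{"dp":[-0.0,0.0,0.0281],"angular":[-0.0,0.0,0.0],"gripper":0.0},{"dp":[-0.0,0.0,0.0562],"angular":[-0.0,0.0,0.0],"gripper":0.0},{"dp":[-0.0,0.0,0.0843],"angular":[-0.0,0.0,0.0],"gripper":0.0},{"dp":[-0.0,0.0,0.1125],"angular":[-0.001,0.0,0.0],"gripper":0.0},{"dp":[-0.0,0.0,0.1125],"angular":[-0.001,0.0,0.0],"gripper":0.0},{"dp":[-0.0,0.0,0.1125],"angular":[-0.001,0.0,0.0],"gripper":-1},{"dp":[-0.0,0.0,0.1125],"angular":[-0.001,0.0,0.0],"gripper":-1},{"dp":[-0.0,0.0,0.1125],"angular":[-0.001,0.0,0.0],"gripper":-1},{"dp":[-0.0,0.0,0.1125],"angular":[-0.001,0.0,0.0],"gripper":-1}]
```

Request:
play_rows(plan=[{"dp":[0,0,0.0281],"angular":[0,0,0],"gripper":0.0},{"dp":[0,0,0.0562],"angular":[0,0,0],"gripper":0.0},{"dp":[0,0,0.0843],"angular":[0,0,0],"gripper":0.0},{"dp":[0,0,0.1125],"angular":[0,0,0],"gripper":0.0},{"dp":[0,0,0.1125],"angular":[0,0,0],"gripper":0.0},{"dp":[0,0,0.1125],"angular":[0,0,0],"gripper":0.0}])

```text
time_s: 3.62
tool_pos: [0.5443, 0.1207, 0.1429]
tcp_rot: [179.9, -29.9, 88.2]
wrist_force: [-0.1, -0.4, 0.8]
grip_width: 0.044
grasp_force: 0.0
```

Run:
```python
from plan import *
check()
out=[]
for n in("scene","top"):
    f=r.grab_frame(n);a,b,s=C[n]
    out.append(cv2.resize(f[150:275,270:385],(552,600)) if n=="scene" else cv2.resize(f[135:220,155:245],(248,234)))
o=np.zeros((600,800,3),np.uint8);o[:,:552]=out[0];o[:234,552:]=out[1];cv2.imwrite("pics/g1.png",cv2.convertScaleAbs(o,alpha=1.4))
```

```text
t 3.625 err mm [ 1.1 -2.   0.5] rot [-0.1 -0.1  0.1] F [-0.1 -0.4  0.8] w 44.0 gf 0.0 q [ 23.  51. -41. 110.   2.  24.  -8.]
```

View pics/g1.png

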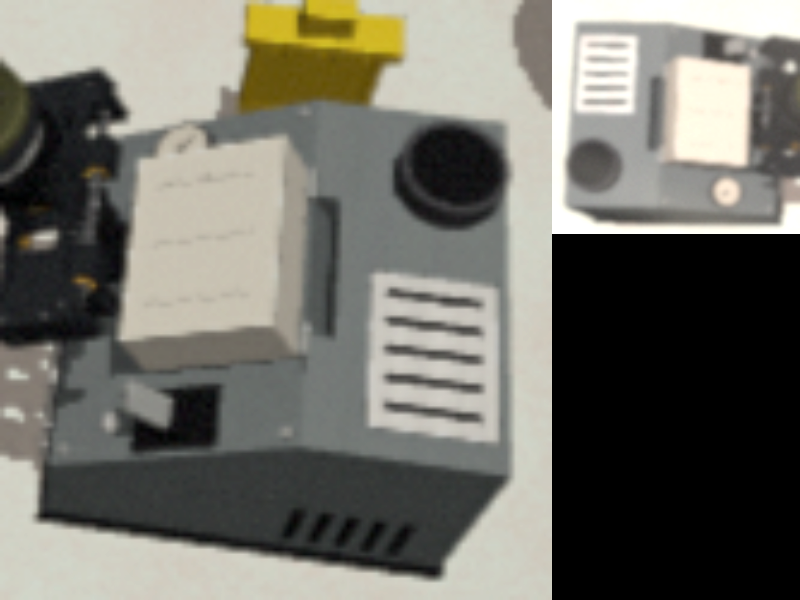

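The gripper straddles the tab at the hood's front (around (110,200)), with no contact. Closing on it.

Request:
play_rows(plan=[{"dp":[0,0,0],"angular":[0,0,0],"gripper":-1},{"dp":[0,0,0],"angular":[0,0,0],"gripper":-1},{"dp":[0,0,0],"angular":[0,0,0],"gripper":-1},{"dp":[0,0,0],"angular":[0,0,0],"gripper":-1}])

```text
time_s: 4.22
tool_pos: [0.5427, 0.1226, 0.1418]
tcp_rot: [-179.9, -30.0, 88.3]
wrist_force: [-3.2, -1.4, 0.6]
grip_width: 0.0257
grasp_force: 30.0
```

Run:
```python
from plan import *
check()
# hood angle vs tool: arc through 2.094 (+0.03)
def arc(a0,a1,t0,t1,n,g):
    out=[]
    for k in range(1,n+1):
        a=a0+(a1-a0)*k/n;R=tilt(t0+(t1-t0)*k/n);out.append((tcp_at(ap(B@hood(a),[-.13,0,.031])[0],R),R,g))
    return out
rows(arc(J["hood"],1.15,0,15,11,-1))
rows(arc(1.15,2.115,15,30,10,-1)+arc(2.115,2.115,30,30,2,-1))
```

```text
t 4.225 err mm [-0.5 -0.1 -0.5] rot [ 0.1 -0.   0. ] F [-3.2 -1.4  0.6] w 25.7 gf 30.0 q [ 23.  51. -41. 110.   2.  24.  -8.]
[{"dp":[0.0048,0.0001,-0.0159],"angular":[0.0,-0.045,0.0],"gripper":-1},{"dp":[0.0112,0.0001,-0.0312],"angular":[0.0,-0.091,0.0],"gripper":-1},{"dp":[0.0192,0.0001,-0.0457],"angular":[0.0,-0.136,0.0],"gripper":-1},{"dp":[0.0285,0.0001,-0.0593],"angular":[0.0,-0.182,0.0],"gripper":-1},{"dp":[0.0391,0.0001,-0.0719],"angular":[0.0,-0.227,0.0],"gripper":-1},{"dp":[0.051,0.0001,-0.0833],"angular":[0.0,-0.273,0.0],"gripper":-1},{"dp":[0.0639,0.0001,-0.0934],"angular":[0.0,-0.318,0.0],"gripper":-1},{"dp":[0.0777,0.0001,-0.1021],"angular":[0.0,-0.363,0.0],"gripper":-1},{"dp":[0.0924,0.0001,-0.1093],"angular":[0.0,-0.409,0.0],"gripper":-1},{"dp":[0.1076,0.0001,-0.115],"angular":[0.0,-0.454,0.0],"gripper":-1},{"dp":[0.1234,0.0001,-0.1191],"angular":[0.0,-0.5,0.0],"gripper":-1}]
[{"dp":[0.0142,0.0,-0.0062],"angular":[0.001,-0.05,0.0],"gripper":-1},{"dp":[0.029,0.0,-0.0111],"angular":[0.001,-0.1,0.0],"gripper":-1},{"dp":[0.0441,0.0,-0.0144],"angular":[0.001,-0.15,0.0],"gripper":-1},{"dp":[0.0595,0.0,-0.0163],"angular":[0.001,-0.2,0.0],"gripper":-1},{"dp":[0.075,0.0,-0.0166],"angular":[0.001,-0.25,0.0],"gripper":-1},{"dp":[0.0905,0.0,-0.0154],"angular":[0.001,-0.3,0.0],"gripper":-1},{"dp":[0.1057,0.0,-0.0126],"angular":[0.001,-0.35,0.0],"gripper":-1},{"dp":[0.1206,0.0,-0.0083],"angular":[0.001,-0.4,0.0],"gripper":-1},{"dp":[0.135,0.0,-0.0026],"angular":[0.001,-0.45,0.0],"gripper":-1},{"dp":[0.1488,0.0,0.0045],"angular":[0.001,-0.5,0.0],"gripper":-1},{"dp":[0.1488,0.0,0.0045],"angular":[0.001,-0.5,0.0],"gripper":-1},{"dp":[0.1488,0.0,0.0045],"angular":[0.001,-0.5,0.0],"gripper":-1}]
```

Request:
play_rows(plan=[{"dp":[0.0048,0,-0.0159],"angular":[0,-0.045,0],"gripper":-1},{"dp":[0.0112,0,-0.0312],"angular":[0,-0.091,0],"gripper":-1},{"dp":[0.0192,0,-0.0457],"angular":[0,-0.136,0],"gripper":-1},{"dp":[0.0285,0,-0.0593],"angular":[0,-0.182,0],"gripper":-1},{"dp":[0.0391,0,-0.0719],"angular":[0,-0.227,0],"gripper":-1},{"dp":[0.051,0,-0.0833],"angular":[0,-0.273,0],"gripper":-1},{"dp":[0.0639,0,-0.0934],"angular":[0,-0.318,0],"gripper":-1},{"dp":[0.0777,0,-0.1021],"angular":[0,-0.363,0],"gripper":-1},{"dp":[0.0924,0,-0.1093],"angular":[0,-0.409,0],"gripper":-1},{"dp":[0.1076,0,-0.115],"angular":[0,-0.454,0],"gripper":-1},{"dp":[0.1234,0.0001,-0.1191],"angular":[0,-0.5,0],"gripper":-1}])

```text
time_s: 5.6
tool_pos: [0.5437, 0.1592, 0.275]
tcp_rot: [-179.9, -14.7, 88.3]
wrist_force: [-3.6, -4.8, -2.1]
grip_width: 0.0255
grasp_force: 30.0
```

Request:
play_rows(plan=[{"dp":[0.0142,0,-0.0062],"angular":[0.001,-0.05,0],"gripper":-1},{"dp":[0.029,0,-0.0111],"angular":[0.001,-0.1,0],"gripper":-1},{"dp":[0.0441,0,-0.0144],"angular":[0.001,-0.15,0],"gripper":-1},{"dp":[0.0595,0,-0.0163],"angular":[0.001,-0.2,0],"gripper":-1},{"dp":[0.075,0,-0.0166],"angular":[0.001,-0.25,0],"gripper":-1},{"dp":[0.0905,0,-0.0154],"angular":[0.001,-0.3,0],"gripper":-1},{"dp":[0.1057,0,-0.0126],"angular":[0.001,-0.35,0],"gripper":-1},{"dp":[0.1206,0,-0.0083],"angular":[0.001,-0.4,0],"gripper":-1},{"dp":[0.135,0,-0.0026],"angular":[0.001,-0.45,0],"gripper":-1},{"dp":[0.1488,0,0.0045],"angular":[0.001,-0.5,0],"gripper":-1},{"dp":[0.1488,0,0.0045],"angular":[0.001,-0.5,0],"gripper":-1},{"dp":[0.1488,0,0.0045],"angular":[0.001,-0.5,0],"gripper":-1}])

```text
time_s: 7.1
tool_pos: [0.5471, 0.2777, 0.3036]
tcp_rot: [180.0, -0.1, 88.4]
wrist_force: [-3.1, -3.5, 3.2]
grip_width: 0.026
grasp_force: 30.0
```

Run:
```python
from plan import *
check()
o=r.observe();R=Ro.from_euler('xyz',o["tcp_rot"],degrees=True).as_matrix()
g=o["tool_pos"]-R[:,2]*.019;l=ap(np.linalg.inv(B),g)[0]-[.064,0,.002]
print("grasp pt rel hinge",l,np.hypot(l[0],l[2]),"expected r",np.hypot(.13,.031),"angle",np.arctan2(l[2],-l[0])-np.arctan2(.031,.13))
```

```text
t 7.1 err mm [-0.7  1.3  2. ] rot [-0.   0.1 -0.1] F [-3.1 -3.5  3.2] w 26.0 gf 30.0 q [-20.  35. -21.  87.  13.  60. -45.]
grasp pt rel hinge [0.09593724 0.0007096  0.09625206] 0.13589853726231013 expected r 0.13364505228402584 angle 2.120466623723675
```

Request:
play_rows(plan=[{"dp":[0.0075,0,0],"angular":[0,0,0],"gripper":-1},{"dp":[0.0075,0,0],"angular":[0,0,0],"gripper":-1}])

```text
time_s: 7.35
tool_pos: [0.5471, 0.2778, 0.3035]
tcp_rot: [-179.9, 0.5, 88.2]
wrist_force: [-7.4, -13.8, 9.9]
grip_width: 0.0258
grasp_force: 30.0
```

Request:
play_rows(plan=[{"dp":[-0.005,0,0],"angular":[0,0,0],"gripper":0},{"dp":[-0.005,0,0],"angular":[0,0,0],"gripper":0},{"dp":[-0.005,0,0],"angular":[0,0,0],"gripper":0},{"dp":[-0.005,0,-0.05],"angular":[0,0,0],"gripper":1},{"dp":[-0.005,0,-0.1],"angular":[0,0,0],"gripper":1},{"dp":[-0.005,0,-0.1],"angular":[0,0,0],"gripper":1}])

```text
time_s: 8.1
tool_pos: [0.5495, 0.2806, 0.3848]
tcp_rot: [179.7, -0.3, 88.4]
wrist_force: [-0.8, 0.1, 0.5]
grip_width: 0.072
grasp_force: 0.0
```

Run:
```python
from plan import *
p,R=start();p=p+R@np.array([.0075-.005,0,-.1])*.8;json.dump(dict(p=p.tolist(),R=R.tolist()),open("cmd.json","w"))
check()
# refit cassette with z fixed at 4 mm
c=J["cas"];s0=np.array([.5115,-.1835,.001,.486])
cz=s0+(np.array(c)-s0)*(.004-.001)/(.0094-.001);print(cz)
Rz=lambda yaw:Ro.from_euler('z',yaw).as_matrix()
Rc=np.column_stack([Rz(cz[3])[:,0],-Rz(cz[3])[:,1],[0,0,-1]])
tgt=np.array([cz[0],cz[1],.004+.127]);pre=tgt+[0,0,.12]
w=Ro.from_matrix(R.T@Rc).as_rotvec();print(np.degrees(w))
for k in(.48,1.):
    p1,R1=start() if k==.48 else (None,None)
    q=p+(pre-p)*k; 
    if k<1:q[2]=.36
    Rk=R@Ro.from_rotvec(w*k).as_matrix()
    rows([(q,Rk,1)])
json.dump(dict(cz=cz.tolist(),Rc=Rc.tolist(),tgt=tgt.tolist()),open("cas.json","w"))
```

```text
t 8.1 err mm [1.7 2.2 3.3] rot [-0.3  0.3 -0. ] F [-0.8  0.1  0.5] w 72.0 gf 0.0 q [-20.  32. -21.  79.  12.  71. -43.]
[ 0.51302326 -0.18362252  0.00398907  0.48580361]
[-8.49435216e-03  1.17809549e-02  6.04999416e+01]
[{"dp":[-0.2777,-0.0128,0.027],"angular":[-0.0,0.0,0.968],"gripper":1}]Traceback (most recent call last):
  File "<stdin>", line 16, in <module>
  File "plan.py", line 18, in rows
    assert abs(a).max()<=1 and abs(d).max()<=1,(d,a)
           ^^^^^^^^^^^^^^^^^^^^^^^^^^^^^^^^^^^
AssertionError: (array([-0.2697,  0.1339,  0.1363]), array([-0.   ,  0.   ,  1.049]))
```

Request:
play_rows(plan=[{"dp":[-0.2777,-0.0128,0.027],"angular":[0,0,0.968],"gripper":1},{"dp":[-0.2777,-0.0128,0.027],"angular":[0,0,0.968],"gripper":1},{"dp":[-0.2777,-0.0128,0.027],"angular":[0,0,0.968],"gripper":1},{"dp":[-0.2777,-0.0128,0.027],"angular":[0,0,0.968],"gripper":1},{"dp":[-0.2777,-0.0128,0.027],"angular":[0,0,0.968],"gripper":1},{"dp":[-0.2777,-0.0128,0.027],"angular":[0,0,0.968],"gripper":1}])

```text
time_s: 8.85
tool_pos: [0.5314, 0.0583, 0.3593]
tcp_rot: [-179.9, -0.0, 59.4]
wrist_force: [-0.3, 1.1, 0.2]
grip_width: 0.0883
grasp_force: 0.0
```

Run:
```python
from plan import *
check()
cz=np.array([.5130,-.1836,.004,.4858]);Rz=Ro.from_euler('z',cz[3]).as_matrix()
Rc=np.column_stack([Rz[:,0],-Rz[:,1],[0,0,-1]]);tgt=np.array([cz[0],cz[1],.131]);pre=tgt+[0,0,.10]
json.dump(dict(cz=cz.tolist(),Rc=Rc.tolist(),tgt=tgt.tolist()),open("cas.json","w"))
p,R=start();w=Ro.from_matrix(R.T@Rc).as_rotvec();q=p+(pre-p)*.8;q[2]=.27
rows([(q,R@Ro.from_rotvec(w*.8).as_matrix(),1)])
rows([(pre,Rc,1)])
# top view empirical: refit the machine bay? save averaged pictures of opened hood
for n in("scene","top"): cv2.imwrite(f"pics/open_{n}.png",np.mean([r.grab_frame(n) for _ in range(2)],axis=0))
```

```text
t 8.85 err mm [ 0.3  1.7 -0.7] rot [ 0.1  0.  -0.1] F [-0.3  1.1  0.2] w 88.3 gf 0.0 q [ -2.  25. -14.  95.   6.  61. -49.]
[{"dp":[-0.2157,0.1071,0.1125],"angular":[-0.0,0.0,0.839],"gripper":1}]
[{"dp":[-0.0375,0.0472,0.0488],"angular":[-0.0,0.0,0.21],"gripper":1}][ WARN:0@1.428] global loadsave.cpp:1063 imwrite_ Unsupported depth image for selected encoder is fallbacked to CV_8U.
```

Request:
play_rows(plan=[{"dp":[-0.2157,0.1071,0.1125],"angular":[0,0,0.839],"gripper":1},{"dp":[-0.2157,0.1071,0.1125],"angular":[0,0,0.839],"gripper":1},{"dp":[-0.2157,0.1071,0.1125],"angular":[0,0,0.839],"gripper":1},{"dp":[-0.2157,0.1071,0.1125],"angular":[0,0,0.839],"gripper":1},{"dp":[-0.2157,0.1071,0.1125],"angular":[0,0,0.839],"gripper":1},{"dp":[-0.2157,0.1071,0.1125],"angular":[0,0,0.839],"gripper":1}])

```text
time_s: 9.8
tool_pos: [0.518, -0.1332, 0.2703]
tcp_rot: [-180.0, -0.1, 34.3]
wrist_force: [-0.4, 0.4, -0.1]
grip_width: 0.0881
grasp_force: 0.0
```

Request:
play_rows(plan=[{"dp":[-0.0375,0.0472,0.0488],"angular":[0,0,0.21],"gripper":1},{"dp":[-0.0375,0.0472,0.0488],"angular":[0,0,0.21],"gripper":1},{"dp":[-0.0375,0.0472,0.0488],"angular":[0,0,0.21],"gripper":1},{"dp":[-0.0375,0.0472,0.0488],"angular":[0,0,0.21],"gripper":1}])

```text
time_s: 10.3
tool_pos: [0.5146, -0.1815, 0.2317]
tcp_rot: [180.0, -0.1, 28.0]
wrist_force: [-0.1, -0.1, -0.7]
grip_width: 0.0885
grasp_force: 0.0
```

Run:
```python
from plan import *
check()
F={n:np.mean([r.grab_frame(n) for _ in range(3)],axis=0).astype('uint8') for n in("scene","top")}
for n in F: cv2.imwrite(f"pics/open_{n}.png",F[n])
Z={"scene":(285,160,65,110,5),"top":(175,135,75,85,5)}
def box(x0,x1,y0,y1,z): return [(x0,y0,z),(x1,y0,z),(x1,y1,z),(x0,y1,z)]
ims=[]
for n,(a,b,w,h,s) in Z.items():
    if n=="scene": a,b,w,h,s=272,150,85,120,5
    else: a,b,w,h,s=165,140,75,75,5
    f=cv2.resize(F[n][b:b+h,a:a+w],None,fx=s,fy=s,interpolation=cv2.INTER_CUBIC);f=cv2.convertScaleAbs(f,alpha=1.4,beta=20)
    o=np.array(J["off"][:2] if n=="scene" else J["off"][2:])
    for q,col in((box(-.015,.015,-.052,.052,0),(0,0,255)),(box(.027,.053,-.02,.02,.036),(0,255,0))):
        u=((proj(n,ap(B,q))+o-[a,b]+.5)*s).astype(int);cv2.polylines(f,[u],True,col,1,cv2.LINE_AA)
    ims.append(f)
o=np.zeros((600,800,3),np.uint8);o[:600,:425]=ims[0];o[:375,425:800]=ims[1]
cv2.imwrite("pics/g2.png",o)
```

```text
t 10.3 err mm [1.6 2.1 0.7] rot [-0.   0.1 -0.2] F [-0.1 -0.1 -0.7] w 88.5 gf 0.0 q [ 17.  34.  -4. 104.   3.  42. -51.]
```

View pics/g2.png

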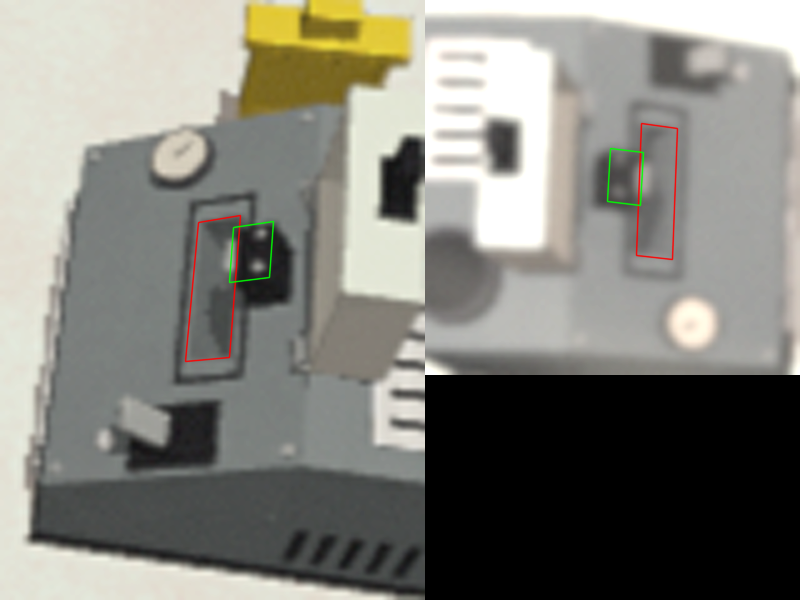

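The hood now stands fully back. The bay frame is centred at about (216,290) in scene and (656,190) in top, and the predicted mouth (red) lies within 0.6 px of it. The latch housing agrees too. One tightened cassette fit, then the grasp.

```bash
sed -n '1,/^J=json/p' icp.py | sed 's/^G=.*/G={n:cv2.imread(f"pics\/avg_{n}.png",0).astype(float) for n in("scene","top")}/; /^for n in G/d' > icpf.py
python3 - <<'E'
from icpf import *
from plan import check,rows,start,line
off=json.load(open("fit2.json"))["off"];S,Tt="scene","top"
def run(sel,z):
    ec=[]
    for n,hx,hy,zz,idx in sel:
        v=[(-hx,-hy,zz),(-hx,hy,zz),(hx,hy,zz),(hx,-hy,zz)];ec+=[(n,v[i],v[(i+1)%4],0) for i in idx]
    c,e,g=refine(ec,lambda q,fr:T(*q[:4]),[.513,-.1836,z,.486]+off,np.array([.05,.05,.0005,.2,.1,.1,.1,.1]),its=((2,6),(1.5,6)))
    print(c[:4].round(4),[x[0] for x in e],g)
full=[0,1,2,3]
run([(S,.018,.06,.124,[0,1,3]),(S,.01,.02,.15,full)],.004)
run([(S,.018,.06,.124,[0,1,3]),(Tt,.018,.06,.124,[1,2,3]),(S,.01,.02,.15,[0,1,3])],.004)
run([(S,.018,.06,.11,[2]),(S,.018,.06,.124,[0,1,3]),(Tt,.018,.06,.124,[1,3,0])],.004)
E
```

```text
[ 0.5125 -0.1858  0.004   0.485 ] [0.48, 0.03, 0.06, -0.11, 0.71, 0.25, 0.55] [5.0, 7.4, 8.0, 8.5, 3.1, 6.7, 3.8]
[ 0.5135 -0.1853  0.004   0.4841] [0.77, 0.06, 0.16, 0.0, 1.0, -0.05, 0.04, 0.75, 0.54] [4.8, 7.5, 8.0, 2.3, 3.1, 3.6, 8.6, 2.9, 3.8]
[ 0.507  -0.1888  0.004   0.4863] [-0.24, -0.3, 0.02, 0.19, -0.02, -0.23, 0.04] [6.2, 5.2, 6.6, 7.0, 2.6, 3.3, 2.2]
```

Run:
```python
from icpf import *
off=np.array(json.load(open("fit2.json"))["off"])
A=T(.513,-.1836,0,.4858)
xs=np.arange(-.04,.0401,.004);print("x",(xs*1e3).round().astype(int).tolist())
for n,o in(("scene",off[:2]),("top",off[2:])):
  for z,ys in((.128,np.r_[np.linspace(-.05,-.03,9),np.linspace(.03,.05,9)]),(.154,np.linspace(-.013,.013,9))):
    P=np.array([[(x,y,z) for y in ys] for x in xs]);u=proj(n,ap(A,P.reshape(-1,3)))+o
    v=map_coordinates(G[n],[u[:,1],u[:,0]],order=1).reshape(len(xs),-1).mean(1);print(n,z,v.round().astype(int).tolist())
```

```text
x [-40, -36, -32, -28, -24, -20, -16, -12, -8, -4, 0, 4, 8, 12, 16, 20, 24, 28, 32, 36, 40]
scene 0.128 [136, 136, 137, 136, 125, 96, 78, 74, 75, 75, 75, 75, 75, 75, 64, 41, 38, 47, 50, 49, 50]
scene 0.154 [138, 138, 138, 138, 138, 139, 137, 118, 86, 75, 75, 76, 65, 39, 33, 36, 54, 74, 63, 38, 40]
top 0.128 [122, 123, 121, 115, 106, 104, 111, 116, 117, 117, 118, 118, 118, 118, 117, 123, 140, 157, 165, 166, 160]
top 0.154 [118, 118, 116, 107, 99, 102, 107, 107, 112, 116, 117, 118, 119, 118, 120, 133, 151, 155, 151, 153, 149]
```

Run:
```python
from plan import *
D=json.load(open("cas.json"));Rc=np.array(D["Rc"]);t=np.array([.5125,-.184,.133])
check();rows(line(t,Rc,5,1)+[(t,Rc,1)]*2)
```

```text
t 10.6 err mm [0.6 0.4 0. ] rot [-0.  0. -0.] F [0.1 0.6 0.6] w 88.1 gf 0.0 q [ 17.  34.  -4. 104.   3.  42. -51.]
[{"dp":[-0.0001,0.0,0.0245],"angular":[-0.0,0.0,-0.0],"gripper":1},{"dp":[-0.0003,0.0001,0.049],"angular":[-0.0,0.0,-0.0],"gripper":1},{"dp":[-0.0004,0.0001,0.0735],"angular":[-0.0,0.0,-0.0],"gripper":1},{"dp":[-0.0006,0.0001,0.098],"angular":[-0.0,0.0,-0.0],"gripper":1},{"dp":[-0.0007,0.0001,0.1225],"angular":[-0.0,0.0,-0.0],"gripper":1},{"dp":[-0.0007,0.0001,0.1225],"angular":[-0.0,0.0,-0.0],"gripper":1},{"dp":[-0.0007,0.0001,0.1225],"angular":[-0.0,0.0,-0.0],"gripper":1}]
```

Request:
play_rows(plan=[{"dp":[0,0,0.0245],"angular":[0,0,0],"gripper":1},{"dp":[0,0,0.049],"angular":[0,0,0],"gripper":1},{"dp":[-0.0004,0,0.0735],"angular":[0,0,0],"gripper":1},{"dp":[-0.0006,0,0.098],"angular":[0,0,0],"gripper":1},{"dp":[-0.0007,0,0.1225],"angular":[0,0,0],"gripper":1},{"dp":[-0.0007,0,0.1225],"angular":[0,0,0],"gripper":1},{"dp":[-0.0007,0,0.1225],"angular":[0,0,0],"gripper":1}])

```text
time_s: 11.48
tool_pos: [0.5132, -0.1839, 0.1333]
tcp_rot: [180.0, -0.0, 27.8]
wrist_force: [-0.2, -0.2, -1.0]
grip_width: 0.0884
grasp_force: 0.0
```

Request:
play_rows(plan=[{"dp":[0,0,0],"angular":[0,0,0],"gripper":-1},{"dp":[0,0,0],"angular":[0,0,0],"gripper":-1},{"dp":[0,0,0],"angular":[0,0,0],"gripper":-1},{"dp":[0,0,0],"angular":[0,0,0],"gripper":-1},{"dp":[0,0,0],"angular":[0,0,0],"gripper":-1},{"dp":[0,0,0],"angular":[0,0,0],"gripper":-1},{"dp":[0,0,0],"angular":[0,0,0],"gripper":-1}])

```text
time_s: 12.35
tool_pos: [0.5128, -0.184, 0.1327]
tcp_rot: [-180.0, 0.0, 27.8]
wrist_force: [0.1, -0.4, 0.1]
grip_width: 0.0399
grasp_force: 29.7
```

```bash
python3 -c "
from plan import *
check()"
```

```text
t 12.35 err mm [ 0.3 -0.  -0.3] rot [ 0. -0.  0.] F [ 0.1 -0.4  0.1] w 39.9 gf 29.7 q [ 17.  42.  -3. 109.   4.  28. -52.]
```

Run:
```python
from plan import *
p,R=start()
up=p+[0,0,.187]
rows([(up,R,-1)])
pre=bayp(.0007,0,.129+.04)
w=Ro.from_matrix(R.T@Rb).as_rotvec();print(np.degrees(w),pre)
for k in(.36,.7,1.):
    q=up+(pre-up)*k
    if k<1:q[2]=.33
    rows([(q,R@Ro.from_rotvec(w*k).as_matrix(),-1)])
```

```text
[{"dp":[-0.0001,-0.0,-0.2337],"angular":[0.0,0.0,0.0],"gripper":-1}]
[ 15.81763948  27.14648083 -59.06539625] [0.54271661 0.10444716 0.30420829]
[{"dp":[0.0726,-0.1084,-0.0126],"angular":[0.19,0.326,-0.709],"gripper":-1}]
[{"dp":[0.099,-0.0697,0.0232],"angular":[0.179,0.307,-0.669],"gripper":-1}]
[{"dp":[0.0863,-0.0238,0.0697],"angular":[0.158,0.272,-0.591],"gripper":-1}]
```

Request:
play_rows(plan=[{"dp":[0,0,-0.02],"angular":[0,0,0],"gripper":-1},{"dp":[0,0,-0.06],"angular":[0,0,0],"gripper":-1},{"dp":[0,0,-0.11],"angular":[0,0,0],"gripper":-1},{"dp":[0,0,-0.16],"angular":[0,0,0],"gripper":-1},{"dp":[0,0,-0.21],"angular":[0,0,0],"gripper":-1},{"dp":[-0.0001,0,-0.2337],"angular":[0,0,0],"gripper":-1},{"dp":[-0.0001,0,-0.2337],"angular":[0,0,0],"gripper":-1}])

```text
time_s: 13.22
tool_pos: [0.5133, -0.1839, 0.3215]
tcp_rot: [179.9, -0.1, 27.8]
wrist_force: [0.4, -0.0, -3.5]
grip_width: 0.0396
grasp_force: 29.7
```

Request:
play_rows(plan=[{"dp":[0.018,-0.027,-0.003],"angular":[0.047,0.08,-0.177],"gripper":-1},{"dp":[0.036,-0.054,-0.006],"angular":[0.095,0.163,-0.354],"gripper":-1},{"dp":[0.054,-0.081,-0.009],"angular":[0.142,0.245,-0.532],"gripper":-1},{"dp":[0.0726,-0.1084,-0.0126],"angular":[0.19,0.326,-0.709],"gripper":-1},{"dp":[0.0726,-0.1084,-0.0126],"angular":[0.19,0.326,-0.709],"gripper":-1}])

```text
time_s: 13.85
tool_pos: [0.5226, -0.0789, 0.3287]
tcp_rot: [-176.0, -10.5, 48.9]
wrist_force: [0.6, 0.2, -3.8]
grip_width: 0.0396
grasp_force: 29.7
```

Request:
play_rows(plan=[{"dp":[0.025,-0.0174,0.0058],"angular":[0.045,0.077,-0.167],"gripper":-1},{"dp":[0.05,-0.0348,0.0116],"angular":[0.09,0.153,-0.334],"gripper":-1},{"dp":[0.075,-0.0522,0.0174],"angular":[0.134,0.23,-0.502],"gripper":-1},{"dp":[0.099,-0.0697,0.0232],"angular":[0.179,0.307,-0.669],"gripper":-1},{"dp":[0.099,-0.0697,0.0232],"angular":[0.179,0.307,-0.669],"gripper":-1}])

```text
time_s: 14.48
tool_pos: [0.5333, 0.0176, 0.3286]
tcp_rot: [-176.2, -21.1, 68.9]
wrist_force: [-0.7, -0.4, -4.3]
grip_width: 0.0398
grasp_force: 29.8
```

Request:
play_rows(plan=[{"dp":[0.0216,-0.006,0.0174],"angular":[0.04,0.068,-0.148],"gripper":-1},{"dp":[0.0432,-0.0119,0.0349],"angular":[0.079,0.136,-0.295],"gripper":-1},{"dp":[0.0647,-0.0178,0.0523],"angular":[0.118,0.204,-0.443],"gripper":-1},{"dp":[0.0863,-0.0238,0.0697],"angular":[0.158,0.272,-0.591],"gripper":-1},{"dp":[0.0863,-0.0238,0.0697],"angular":[0.158,0.272,-0.591],"gripper":-1},{"dp":[0.0863,-0.0238,0.0697],"angular":[0.158,0.272,-0.591],"gripper":-1}])

```text
time_s: 15.22
tool_pos: [0.5433, 0.1027, 0.3035]
tcp_rot: [-179.9, -29.8, 88.1]
wrist_force: [0.7, -0.1, -2.3]
grip_width: 0.0397
grasp_force: 29.9
```

Run:
```python
from plan import *
check()
F={n:np.mean([r.grab_frame(n) for _ in range(3)],axis=0).astype('uint8') for n in("scene","top")}
o_=r.observe();Rm=Ro.from_euler('xyz',o_["tcp_rot"],degrees=True).as_matrix()
Cas=np.eye(4);Cas[:3,:3]=Rm@np.diag([1,-1,-1.]);Cas[:3,3]=o_["tool_pos"]+Rm[:,2]*.129
def box(x0,x1,y0,y1,z): return [(x0,y0,z),(x1,y0,z),(x1,y1,z),(x0,y1,z)]
ims=[]
for n,(a,b,w,h,s) in {"scene":(240,140,100,120,5),"top":(185,140,75,75,4)}.items():
    f=cv2.resize(F[n][b:b+h,a:a+w],None,fx=s,fy=s,interpolation=cv2.INTER_CUBIC);f=cv2.convertScaleAbs(f,alpha=1.5,beta=20)
    o=np.array(J["off"][:2] if n=="scene" else J["off"][2:])
    for A,q,col in((B,box(-.015,.015,-.052,.052,0),(0,0,255)),(Cas,box(-.018,.018,-.06,.06,.11),(0,255,0)),(Cas,box(-.009,.009,-.046,.046,0),(255,0,255)),(Cas,box(-.013,.013,-.05,.05,.018),(0,255,255))):
        u=((proj(n,ap(A,q))+o-[a,b]+.5)*s).astype(int);cv2.polylines(f,[u],True,col,1,cv2.LINE_AA)
    ims.append(f)
o=np.zeros((600,800,3),np.uint8);o[:600,:500]=ims[0];o[:300,500:800]=ims[1]
cv2.imwrite("pics/g3.png",o)
```

```text
t 15.225 err mm [ 0.6 -1.7 -0.7] rot [-0.  -0.2  0.2] F [ 0.7 -0.1 -2.3] w 39.7 gf 29.9 q [ 24.  35. -38. 102. -12.  45.  -1.]
```

View pics/g3.png

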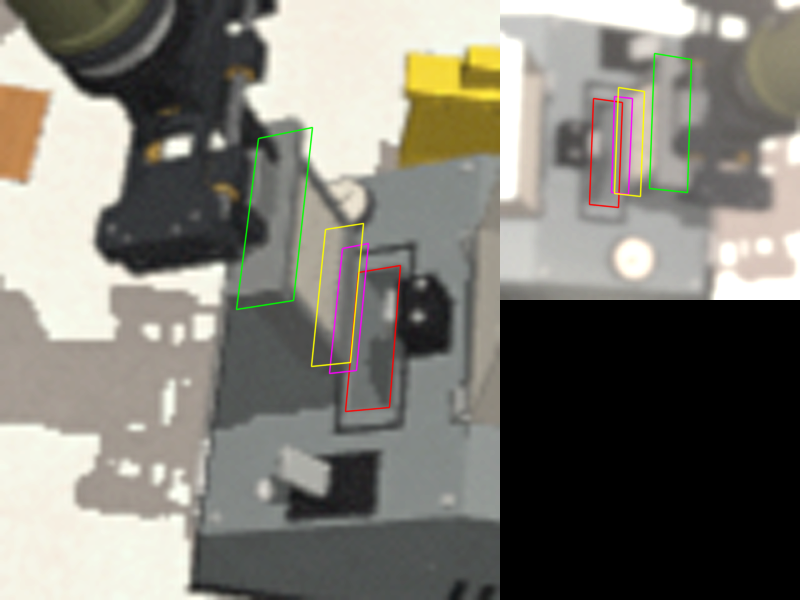

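The cassette hangs aligned over the bay. Its bevelled tip projects to about (345,310), beside the mouth in the image because of parallax, as expected for 40 mm above it. Lowering while watching the force.

```bash
cat > st.py <<'E'
from plan import *
check();o=r.observe();Rm=Ro.from_euler('xyz',o["tcp_rot"],degrees=True).as_matrix()
bi=np.linalg.inv(B);l=ap(bi,o["tool_pos"])[0];print("tcp bay mm",(l*1e3).round(1),"F bay",(B[:3,:3].T@o["wrist_force"]).round(1),"M bay",(B[:3,:3].T@o["torque"]).round(2))
E
python3 - <<'E'
from plan import *
q=bayp(.0007,0,.129-.015);rows(line(q,Rb,5,-1))
E
```

```text
[{"dp":[-0.0,-0.0,0.0137],"angular":[0.0,-0.0,0.0],"gripper":-1},{"dp":[-0.0,-0.0,0.0275],"angular":[0.0,-0.0,0.0],"gripper":-1},{"dp":[-0.0,-0.0,0.0412],"angular":[0.0,-0.0,0.0],"gripper":-1},{"dp":[-0.0,-0.0,0.055],"angular":[0.0,-0.0,0.0],"gripper":-1},{"dp":[-0.0,-0.0,0.0687],"angular":[0.0,-0.0,0.0],"gripper":-1}]
```

Request:
play_rows(plan=[{"dp":[0,0,0.0137],"angular":[0,0,0],"gripper":-1},{"dp":[0,0,0.0275],"angular":[0,0,0],"gripper":-1},{"dp":[0,0,0.0412],"angular":[0,0,0],"gripper":-1},{"dp":[0,0,0.0512],"angular":[0,0,0],"gripper":-1},{"dp":[0,0,0.06],"angular":[0,0,0],"gripper":-1},{"dp":[0,0,0.0687],"angular":[0,0,0],"gripper":-1},{"dp":[0,0,0.0687],"angular":[0,0,0],"gripper":-1}])

```text
time_s: 16.4
tool_pos: [0.5437, 0.1329, 0.2563]
tcp_rot: [-180.0, -30.1, 88.3]
wrist_force: [0.1, 0.8, -2.9]
grip_width: 0.0398
grasp_force: 29.9
```

```bash
python3 st.py
```

```text
t 16.4 err mm [ 0.1  1.  -0.4] rot [ 0.1  0.1 -0. ] F [ 0.1  0.8 -2.9] w 39.8 gf 29.9 q [ 21.  39. -38. 105. -12.  37.  -2.]
tcp bay mm [ 1.400e+00 -1.000e-01  1.132e+02] F bay [-0.7 -0.1 -2.9] M bay [-0.05  0.42  0.01]
```

Request:
play_rows(plan=[{"dp":[0,0,0.007],"angular":[0,0,0],"gripper":-1},{"dp":[0,0,0.014],"angular":[0,0,0],"gripper":-1},{"dp":[0,0,0.021],"angular":[0,0,0],"gripper":-1},{"dp":[0,0,0.028],"angular":[0,0,0],"gripper":-1},{"dp":[0,0,0.035],"angular":[0,0,0],"gripper":-1},{"dp":[0,0,0.035],"angular":[0,0,0],"gripper":-1}])

```text
time_s: 17.15
tool_pos: [0.5439, 0.1466, 0.2316]
tcp_rot: [-179.9, -30.0, 88.3]
wrist_force: [0.2, 3.3, -2.5]
grip_width: 0.0397
grasp_force: 29.9
```

```bash
cat > mv.py <<'E'
import sys
from plan import *
def mv(*d):
    p,R=start();json.dump(dict(p=(p+R@np.array(d)*.8).tolist(),R=R.tolist()),open("cmd.json","w"))
mv(*map(float,sys.argv[1:4]))
E
python3 mv.py 0 0 .035; python3 st.py
```

```text
t 17.15 err mm [-0.1  0.6 -0.8] rot [ 0.1  0.  -0. ] F [ 0.2  3.3 -2.5] w 39.7 gf 29.9 q [ 19.  41. -37. 107. -11.  33.  -2.]
tcp bay mm [ 0.9  0.1 85. ] F bay [ 1.6 -0.1 -3.8] M bay [-0.19 -0.09 -0.08]
```

Request:
play_rows(plan=[{"dp":[0.001,0,0.007],"angular":[0,0,0],"gripper":-1},{"dp":[0.001,0,0.014],"angular":[0,0,0],"gripper":-1},{"dp":[0.001,0,0.021],"angular":[0,0,0],"gripper":-1},{"dp":[0.001,0,0.028],"angular":[0,0,0],"gripper":-1},{"dp":[0.001,0,0.034],"angular":[0,0,0],"gripper":-1},{"dp":[0.001,0,0.034],"angular":[0,0,0],"gripper":-1}])

```text
time_s: 17.9
tool_pos: [0.5443, 0.1606, 0.2084]
tcp_rot: [-179.9, -30.0, 88.3]
wrist_force: [0.5, 2.2, -2.8]
grip_width: 0.0396
grasp_force: 29.9
```

```bash
python3 mv.py 0.001 0 .034; python3 st.py
```

```text
t 17.9 err mm [-0.   0.3 -0.8] rot [ 0.1 -0.   0. ] F [ 0.5  2.2 -2.8] w 39.6 gf 29.9 q [ 17.  43. -37. 108. -11.  29.  -3.]
tcp bay mm [ 1.4  0.  58. ] F bay [ 0.5 -0.4 -3.5] M bay [-0.15  0.2  -0.01]
```

Request:
play_rows(plan=[{"dp":[0,0,0.006],"angular":[0,0,0],"gripper":-1},{"dp":[0,0,0.012],"angular":[0,0,0],"gripper":-1},{"dp":[0,0,0.018],"angular":[0,0,0],"gripper":-1},{"dp":[0,0,0.024],"angular":[0,0,0],"gripper":-1},{"dp":[0,0,0.03],"angular":[0,0,0],"gripper":-1},{"dp":[0,0,0.036],"angular":[0,0,0],"gripper":-1},{"dp":[0,0,0.041],"angular":[0,0,0],"gripper":-1},{"dp":[0,0,0.045],"angular":[0,0,0],"gripper":-1},{"dp":[0,0,0.045],"angular":[0,0,0],"gripper":-1}])

```text
time_s: 19.02
tool_pos: [0.5448, 0.1784, 0.1771]
tcp_rot: [-179.9, -30.0, 88.3]
wrist_force: [1.1, -0.1, -7.2]
grip_width: 0.0394
grasp_force: 29.9
```

```bash
python3 mv.py 0 0 .045; python3 st.py
```

```text
t 19.025 err mm [-0.1  0.2 -1. ] rot [ 0.1 -0.   0. ] F [ 1.1 -0.1 -7.2] w 39.4 gf 29.9 q [ 14.  46. -36. 109. -11.  25.  -3.]
tcp bay mm [ 1.2  0.1 21.9] F bay [-3.7 -1.1 -6.2] M bay [-0.27  1.02 -0.1 ]
```

Request:
play_rows(plan=[{"dp":[0,0,0.002],"angular":[0,0,0],"gripper":-1},{"dp":[0,0,0.004],"angular":[0,0,0],"gripper":-1},{"dp":[0,0,0.005],"angular":[0,0,0],"gripper":-1},{"dp":[0,0,0.005],"angular":[0,0,0],"gripper":-1}])

```text
time_s: 19.52
tool_pos: [0.5449, 0.1809, 0.1743]
tcp_rot: [-180.0, -30.0, 88.4]
wrist_force: [-0.3, 0.5, -3.1]
grip_width: 0.0399
grasp_force: 30.0
```

```bash
python3 mv.py 0 0 .005; python3 st.py
```

```text
t 19.525 err mm [ 0.   0.7 -0.2] rot [ 0.1  0.  -0.1] F [-0.3  0.5 -3.1] w 39.9 gf 30.0 q [ 14.  46. -36. 109. -11.  24.  -3.]
tcp bay mm [ 2.  -0.  18.3] F bay [-1.1  0.3 -3. ] M bay [-0.02  0.92  0.04]
```

Request:
play_rows(plan=[{"dp":[0,0,0.002],"angular":[0,0,0],"gripper":-1},{"dp":[0,0,0.004],"angular":[0,0,0],"gripper":-1},{"dp":[0,0,0.005],"angular":[0,0,0],"gripper":-1},{"dp":[0,0,0.005],"angular":[0,0,0],"gripper":-1}])

```text
time_s: 20.02
tool_pos: [0.5448, 0.181, 0.1732]
tcp_rot: [180.0, -29.9, 88.4]
wrist_force: [-7.3, -15.2, 23.9]
grip_width: 0.0398
grasp_force: 30.0
```

```bash
python3 mv.py 0 0 .005; python3 st.py
```

```text
t 20.025 err mm [-0.2 -1.2  2.1] rot [ 0.  -0.1 -0. ] F [ -7.3 -15.2  23.9] w 39.8 gf 30.0 q [ 14.  46. -36. 109. -11.  24.  -3.]
tcp bay mm [ 1.5  0.1 17.3] F bay [-1.4  6.8 28.5] M bay [1.59 0.53 0.23]
```

Request:
play_rows(plan=[{"dp":[0,0,0.0015],"angular":[0,0,0],"gripper":-1},{"dp":[0,0,0.0015],"angular":[0,0,0],"gripper":-1},{"dp":[0,0,-0.003],"angular":[0,0,0],"gripper":-1},{"dp":[0,0,-0.006],"angular":[0,0,0],"gripper":-1},{"dp":[0,0,-0.006],"angular":[0,0,0],"gripper":-1}])

```text
time_s: 20.65
tool_pos: [0.5453, 0.1806, 0.1744]
tcp_rot: [-180.0, -30.0, 88.3]
wrist_force: [1.5, 3.2, -6.2]
grip_width: 0.0399
grasp_force: 30.0
```

```bash
python3 mv.py 0 0 -.006; python3 st.py
```

```text
t 20.65 err mm [ 0.4  0.8 -0.9] rot [ 0.  0. -0.] F [ 1.5  3.2 -6.2] w 39.9 gf 30.0 q [ 14.  46. -36. 109. -11.  24.  -3.]
tcp bay mm [ 1.8 -0.4 18.4] F bay [-0.3 -1.5 -7. ] M bay [-0.42  0.95 -0.03]
```

Request:
play_rows(plan=[{"dp":[0,0,-0.0025],"angular":[0,0,0],"gripper":-1},{"dp":[0,0,-0.0025],"angular":[0,0,0],"gripper":-1},{"dp":[0,0,-0.0025],"angular":[0,0,0],"gripper":-1}])

```text
time_s: 21.02
tool_pos: [0.5452, 0.1807, 0.175]
tcp_rot: [-179.9, -30.1, 88.3]
wrist_force: [5.0, 10.9, -22.0]
grip_width: 0.0401
grasp_force: 30.0
```

```bash
python3 mv.py 0 0 -.0025; python3 st.py
```

```text
t 21.025 err mm [ 0.3  1.9 -2. ] rot [ 0.1  0.1 -0. ] F [  5.   10.9 -22. ] w 40.1 gf 30.0 q [ 14.  46. -36. 109. -11.  24.  -3.]
tcp bay mm [ 2.1 -0.3 19. ] F bay [ -1.4  -4.7 -24.6] M bay [-1.23  0.94 -0.  ]
```

Request:
play_rows(plan=[{"dp":[0,0,0.003],"angular":[0,0,0],"gripper":-1},{"dp":[0,0,0.0035],"angular":[0,0,0],"gripper":-1},{"dp":[0,0,0.0025],"angular":[0,0,0],"gripper":0.6},{"dp":[0,0,0.002],"angular":[0,0,0],"gripper":0.6},{"dp":[0,0,0.002],"angular":[0,0,0],"gripper":0.6},{"dp":[0,0,-0.03],"angular":[0,0,0],"gripper":0.6},{"dp":[0,0,-0.09],"angular":[0,0,0],"gripper":0.6},{"dp":[0,0,-0.15],"angular":[0,0,0],"gripper":0.4},{"dp":[0,0,-0.15],"angular":[0,0,0],"gripper":0.2}])

```text
time_s: 22.15
tool_pos: [0.5458, 0.1172, 0.2834]
tcp_rot: [179.6, -29.9, 88.3]
wrist_force: [-0.4, 0.9, -0.6]
grip_width: 0.0544
grasp_force: 0.0
```

```bash
python3 mv.py 0 0 -.15; python3 st.py
python3 - <<'E'
from plan import *
R=tilt(30);g=ap(B@hood(2.094),[-.13,0,.031])[0];q=tcp_at(g,R);pre=q+[0,0,.09]
p,R0=start();mid=p+(pre-p)*.5;mid[2]=max(p[2],pre[2])
rows(line(mid,tilt(15),3,0.0)+line(pre,R,3,0.0,mid,tilt(15))+[(pre,R,0.0)]*2)
rows(line(q,R,4,0.0)+[(q,R,0.0)]*2)
for n in("scene","top"): cv2.imwrite(f"pics/seated_{n}.png",r.grab_frame(n))
E
```

```text
t 22.15 err mm [ 2.7 -1.6  2.5] rot [-0.4 -0.1  0. ] F [-0.4  0.9 -0.6] w 54.4 gf 0.0 q [ 23.  37. -38. 103. -12.  41.  -1.]
tcp bay mm [  1.4  -2.7 144.6] F bay [ 0.5  0.4 -1. ] M bay [-0.03  0.47  0.  ]
[{"dp":[0.0511,0.0,-0.024],"angular":[0.0,-0.167,0.0],"gripper":0.0},{"dp":[0.1023,0.0,-0.0481],"angular":[0.0,-0.333,0.0],"gripper":0.0},{"dp":[0.1534,0.0,-0.0721],"angular":[0.0,-0.5,0.0],"gripper":0.0},{"dp":[0.1814,0.0,-0.056],"angular":[0.0,-0.667,0.0],"gripper":0.0},{"dp":[0.2093,0.0,-0.0398],"angular":[0.0,-0.833,0.0],"gripper":0.0},{"dp":[0.2373,0.0,-0.0237],"angular":[0.0,-1.0,0.0],"gripper":0.0},{"dp":[0.2373,0.0,-0.0237],"angular":[0.0,-1.0,0.0],"gripper":0.0},{"dp":[0.2373,0.0,-0.0237],"angular":[0.0,-1.0,0.0],"gripper":0.0}]
[{"dp":[-0.0,0.0,0.0281],"angular":[0.0,-0.0,0.0],"gripper":0.0},{"dp":[-0.0,0.0,0.0563],"angular":[0.0,-0.0,0.0],"gripper":0.0},{"dp":[-0.0,0.0,0.0844],"angular":[0.0,-0.0,0.0],"gripper":0.0},{"dp":[-0.0001,0.0,0.1125],"angular":[0.0,-0.0,0.0],"gripper":0.0},{"dp":[-0.0001,0.0,0.1125],"angular":[0.0,-0.0,0.0],"gripper":0.0},{"dp":[-0.0001,0.0,0.1125],"angular":[0.0,-0.0,0.0],"gripper":0.0}]
```

Request:
play_rows(plan=[{"dp":[0.0511,0,-0.024],"angular":[0,-0.167,0],"gripper":0},{"dp":[0.1023,0,-0.0481],"angular":[0,-0.333,0],"gripper":0},{"dp":[0.1534,0,-0.0721],"angular":[0,-0.5,0],"gripper":0},{"dp":[0.1814,0,-0.056],"angular":[0,-0.667,0],"gripper":0},{"dp":[0.2093,0,-0.0398],"angular":[0,-0.833,0],"gripper":0},{"dp":[0.2373,0,-0.0237],"angular":[0,-1,0],"gripper":0},{"dp":[0.2373,0,-0.0237],"angular":[0,-1,0],"gripper":0},{"dp":[0.2373,0,-0.0237],"angular":[0,-1,0],"gripper":0}])

```text
time_s: 23.25
tool_pos: [0.5474, 0.2737, 0.3904]
tcp_rot: [-179.9, 0.1, 88.4]
wrist_force: [-0.6, -0.3, 0.5]
grip_width: 0.044
grasp_force: 0.0
```

Request:
play_rows(plan=[{"dp":[0,0,0.0281],"angular":[0,0,0],"gripper":0},{"dp":[0,0,0.0563],"angular":[0,0,0],"gripper":0},{"dp":[0,0,0.0844],"angular":[0,0,0],"gripper":0},{"dp":[0,0,0.1125],"angular":[0,0,0],"gripper":0},{"dp":[0,0,0.1125],"angular":[0,0,0],"gripper":0},{"dp":[0,0,0.1125],"angular":[0,0,0],"gripper":-1},{"dp":[0,0,0.1125],"angular":[0,0,0],"gripper":-1},{"dp":[0,0,0.1125],"angular":[0,0,0],"gripper":-1},{"dp":[0,0,0.1125],"angular":[0,0,0],"gripper":-1}])

```text
time_s: 24.38
tool_pos: [0.5469, 0.2736, 0.3028]
tcp_rot: [-179.9, 0.0, 88.4]
wrist_force: [-5.4, -2.7, 5.8]
grip_width: 0.0257
grasp_force: 30.0
```

```bash
python3 st.py
python3 - <<'E'
from plan import *
def arc(a0,a1,t0,t1,n,g):
    out=[]
    for k in range(1,n+1):
        a=a0+(a1-a0)*k/n;R=tilt(t0+(t1-t0)*k/n);out.append((tcp_at(ap(B@hood(a),[-.13,0,.031])[0],R),R,g))
    return out
rows(arc(2.094,1.1,30,15,11,-1))
rows(arc(1.1,.08,15,0,11,-1))
rows(arc(.08,-.03,0,0,4,-1)+arc(-.03,-.03,0,0,1,-1))
E
```

```text
t 24.375 err mm [-0.7 -0.   0.6] rot [ 0.1 -0.  -0. ] F [-5.4 -2.7  5.8] w 25.7 gf 30.0 q [-20.  35. -20.  87.  13.  60. -44.]
tcp bay mm [146.5   0.7  83.2] F bay [0.4 5.4 6.4] M bay [ 0.93  0.53 -0.53]
[{"dp":[-0.0142,0.0,-0.0028],"angular":[0.0,0.045,0.0],"gripper":-1},{"dp":[-0.0287,0.0,-0.0043],"angular":[0.0,0.091,0.0],"gripper":-1},{"dp":[-0.0432,0.0,-0.0045],"angular":[0.0,0.136,0.0],"gripper":-1},{"dp":[-0.0577,0.0,-0.0033],"angular":[0.0,0.182,0.0],"gripper":-1},{"dp":[-0.072,0.0,-0.0007],"angular":[0.0,0.227,0.0],"gripper":-1},{"dp":[-0.086,0.0,0.0031],"angular":[0.0,0.273,0.0],"gripper":-1},{"dp":[-0.0996,0.0,0.0082],"angular":[0.0,0.318,0.0],"gripper":-1},{"dp":[-0.1126,0.0,0.0146],"angular":[0.0,0.364,0.0],"gripper":-1},{"dp":[-0.1251,0.0,0.0222],"angular":[0.0,0.409,0.0],"gripper":-1},{"dp":[-0.1368,0.0,0.0309],"angular":[0.0,0.454,0.0],"gripper":-1},{"dp":[-0.1476,-0.0,0.0407],"angular":[0.0,0.5,0.0],"gripper":-1}]
[{"dp":[-0.0127,-0.0,0.008],"angular":[0.0,0.045,0.0],"gripper":-1},{"dp":[-0.0246,-0.0,0.0172],"angular":[0.0,0.091,0.0],"gripper":-1},{"dp":[-0.0355,-0.0
[... 225 characters left out ...]
,0.273,0.0],"gripper":-1},{"dp":[-0.0685,-0.0,0.0777],"angular":[0.0,0.318,0.0],"gripper":-1},{"dp":[-0.0737,-0.0,0.092],"angular":[0.0,0.364,0.0],"gripper":-1},{"dp":[-0.0774,-0.0,0.1068],"angular":[0.0,0.409,0.0],"gripper":-1},{"dp":[-0.0798,-0.0,0.1219],"angular":[0.0,0.454,0.0],"gripper":-1},{"dp":[-0.0808,-0.0,0.1371],"angular":[0.0,0.5,0.0],"gripper":-1}]
[{"dp":[-0.0014,-0.0,0.0044],"angular":[0.0,-0.0,0.0],"gripper":-1},{"dp":[-0.0026,-0.0,0.0088],"angular":[0.0,-0.0,0.0],"gripper":-1},{"dp":[-0.0037,-0.0,0.0133],"angular":[0.0,-0.0,0.0],"gripper":-1},{"dp":[-0.0047,-0.0,0.0178],"angular":[0.0,-0.0,0.0],"gripper":-1},{"dp":[-0.0047,-0.0,0.0178],"angular":[0.0,-0.0,0.0],"gripper":-1}]
```

Request:
play_rows(plan=[{"dp":[-0.0142,0,-0.0028],"angular":[0,0.045,0],"gripper":-1},{"dp":[-0.0287,0,-0.0043],"angular":[0,0.091,0],"gripper":-1},{"dp":[-0.0432,0,-0.0045],"angular":[0,0.136,0],"gripper":-1},{"dp":[-0.0577,0,-0.0033],"angular":[0,0.182,0],"gripper":-1},{"dp":[-0.072,0,-0.0007],"angular":[0,0.227,0],"gripper":-1},{"dp":[-0.086,0,0.0031],"angular":[0,0.273,0],"gripper":-1},{"dp":[-0.0996,0,0.0082],"angular":[0,0.318,0],"gripper":-1},{"dp":[-0.1126,0,0.0146],"angular":[0,0.364,0],"gripper":-1},{"dp":[-0.1251,0,0.0222],"angular":[0,0.409,0],"gripper":-1},{"dp":[-0.1368,0,0.0309],"angular":[0,0.454,0],"gripper":-1},{"dp":[-0.1476,0,0.0407],"angular":[0,0.5,0],"gripper":-1}])

```text
time_s: 25.75
tool_pos: [0.5436, 0.156, 0.2697]
tcp_rot: [-180.0, -15.1, 88.4]
wrist_force: [-4.1, 4.7, 0.6]
grip_width: 0.0258
grasp_force: 30.0
```

Request:
play_rows(plan=[{"dp":[-0.0127,0,0.008],"angular":[0,0.045,0],"gripper":-1},{"dp":[-0.0246,0,0.0172],"angular":[0,0.091,0],"gripper":-1},{"dp":[-0.0355,0,0.0275],"angular":[0,0.136,0],"gripper":-1},{"dp":[-0.0455,0,0.0388],"angular":[0,0.182,0],"gripper":-1},{"dp":[-0.0544,0,0.051],"angular":[0,0.227,0],"gripper":-1},{"dp":[-0.0621,0,0.064],"angular":[0,0.273,0],"gripper":-1},{"dp":[-0.0685,0,0.0777],"angular":[0,0.318,0],"gripper":-1},{"dp":[-0.0737,0,0.092],"angular":[0,0.364,0],"gripper":-1},{"dp":[-0.0774,0,0.1068],"angular":[0,0.409,0],"gripper":-1},{"dp":[-0.0798,0,0.1219],"angular":[0,0.454,0],"gripper":-1},{"dp":[-0.0808,0,0.1371],"angular":[0,0.5,0],"gripper":-1}])

```text
time_s: 27.12
tool_pos: [0.5427, 0.1223, 0.1465]
tcp_rot: [-180.0, -30.1, 88.4]
wrist_force: [-3.8, 4.2, 3.4]
grip_width: 0.0255
grasp_force: 30.0
```

Request:
play_rows(plan=[{"dp":[-0.0014,0,0.0044],"angular":[0,0,0],"gripper":-1},{"dp":[-0.0026,0,0.0088],"angular":[0,0,0],"gripper":-1},{"dp":[-0.0037,0,0.0133],"angular":[0,0,0],"gripper":-1},{"dp":[-0.0042,0,0.0155],"angular":[0,0,0],"gripper":-1},{"dp":[-0.0042,0,0.0155],"angular":[0,0,0],"gripper":-1}])

```text
time_s: 27.75
tool_pos: [0.5428, 0.1244, 0.1373]
tcp_rot: [180.0, -30.0, 88.4]
wrist_force: [-11.1, -9.7, 31.8]
grip_width: 0.0253
grasp_force: 30.0
```

```bash
python3 - <<'E'
from plan import *
p,R=start();json.dump(dict(p=(p+R@np.array([.0005,0,-.0023])*.8).tolist(),R=R.tolist()),open("cmd.json","w"))
E
python3 st.py
```

```text
t 27.75 err mm [-0.5 -0.4  2.7] rot [ 0.  -0.  -0.1] F [-11.1  -9.7  31.8] w 25.3 gf 30.0 q [ 22.  51. -40. 110.   0.  23.  -6.]
tcp bay mm [-65.4   0.5  14.5] F bay [ 7.2 10.8 32.5] M bay [ 2.16 -1.1   0.04]
```

Request:
play_rows(plan=[{"dp":[0,0,-0.002],"angular":[0,0,0],"gripper":0},{"dp":[0,0,-0.002],"angular":[0,0,0],"gripper":0},{"dp":[0,0,-0.002],"angular":[0,0,0],"gripper":0},{"dp":[0,0,-0.06],"angular":[0,0,0],"gripper":0},{"dp":[0,0,-0.125],"angular":[0,0,0],"gripper":0},{"dp":[0,0,-0.125],"angular":[0,0,0],"gripper":-1}])

```text
time_s: 28.5
tool_pos: [0.5448, 0.0728, 0.2229]
tcp_rot: [179.6, -29.9, 88.3]
wrist_force: [0.4, 0.7, -0.5]
grip_width: 0.0364
grasp_force: 0.0
```

```bash
python3 mv.py 0 0 -.125; python3 st.py
python3 - <<'E'
from plan import *
a=bayp(-.062,-.104,.1);b=bayp(-.062,-.104,.019);c=bayp(-.0235,-.104,.019)
rows(line(a,Rb,3,-1)+[(a,Rb,-1)]*2)
rows(line(b,Rb,3,-1)+[(b,Rb,-1)]*2)
rows(line(c,Rb,6,-1)+[(c,Rb,-1)])
E
```

```text
t 28.5 err mm [ 2.9 -2.   1.7] rot [-0.4 -0.1  0.1] F [ 0.4  0.7 -0.5] w 36.4 gf 0.0 q [ 30.  44. -44. 106.  -2.  36.  -4.]
tcp bay mm [-67.2  -3.  114.4] F bay [ 0.4 -0.3 -0.7] M bay [-0.07  0.48  0.06]
[{"dp":[0.0018,0.0433,0.005],"angular":[0.0,-0.0,0.0],"gripper":-1},{"dp":[0.0037,0.0867,0.0099],"angular":[0.0,-0.0,0.0],"gripper":-1},{"dp":[0.0055,0.13,0.0149],"angular":[0.0,-0.0,0.0],"gripper":-1},{"dp":[0.0055,0.13,0.0149],"angular":[0.0,-0.0,0.0],"gripper":-1},{"dp":[0.0055,0.13,0.0149],"angular":[0.0,-0.0,0.0],"gripper":-1}]
[{"dp":[0.0,-0.0,0.0338],"angular":[0.0,-0.0,0.0],"gripper":-1},{"dp":[0.0,-0.0,0.0675],"angular":[0.0,-0.0,0.0],"gripper":-1},{"dp":[0.0,-0.0,0.1013],"angular":[0.0,-0.0,0.0],"gripper":-1},{"dp":[0.0,-0.0,0.1013],"angular":[0.0,-0.0,0.0],"gripper":-1},{"dp":[0.0,-0.0,0.1013],"angular":[0.0,-0.0,0.0],"gripper":-1}]
[{"dp":[0.008,-0.0,-0.0],"angular":[0.0,-0.0,0.0],"gripper":-1},{"dp":[0.0161,-0.0,-0.0],"angular":[0.0,-0.0,0.0],"gripper":-1},{"dp":[0.0241,-0.0,-0.0],"angular":[0.0,-0.0,0.0],"gripper":-1},{"dp":[0.0321,-0.0,-0.0],"angular":[0.0,-0.0,0.0],"gripper":-1},{"dp":[0.0401,-0.0,-0.0],"angular":[0.0,-0.0,0.0],"gripper":-1},{"dp":[0.0482,-0.0,-0.0],"angular":[0.0,-0.0,0.0],"gripper":-1},{"dp":[0.0482,-0.0,-0.0],"angular":[0.0,-0.0,0.0],"gripper":-1}]
```

Request:
play_rows(plan=[{"dp":[0.0018,0.0433,0.005],"angular":[0,0,0],"gripper":-1},{"dp":[0.0037,0.0867,0.0099],"angular":[0,0,0],"gripper":-1},{"dp":[0.0055,0.13,0.0149],"angular":[0,0,0],"gripper":-1},{"dp":[0.0055,0.13,0.0149],"angular":[0,0,0],"gripper":-1},{"dp":[0.0055,0.13,0.0149],"angular":[0,0,0],"gripper":-1}])

```text
time_s: 29.12
tool_pos: [0.645, 0.0824, 0.2114]
tcp_rot: [-179.8, -30.0, 88.3]
wrist_force: [0.0, -0.1, -0.4]
grip_width: 0.0007
grasp_force: 0.0
```

Request:
play_rows(plan=[{"dp":[0,0,0.0338],"angular":[0,0,0],"gripper":-1},{"dp":[0,0,0.0675],"angular":[0,0,0],"gripper":-1},{"dp":[0,0,0.09],"angular":[0,0,0],"gripper":-1},{"dp":[0,0,0.1013],"angular":[0,0,0],"gripper":-1},{"dp":[0,0,0.1013],"angular":[0,0,0],"gripper":-1}])

```text
time_s: 29.75
tool_pos: [0.6472, 0.1225, 0.1424]
tcp_rot: [-179.9, -30.0, 88.3]
wrist_force: [-1.1, 0.6, -0.5]
grip_width: 0.0002
grasp_force: 0.0
```

Request:
play_rows(plan=[{"dp":[0.008,0,0],"angular":[0,0,0],"gripper":-1},{"dp":[0.0161,0,0],"angular":[0,0,0],"gripper":-1},{"dp":[0.0241,0,0],"angular":[0,0,0],"gripper":-1},{"dp":[0.0321,0,0],"angular":[0,0,0],"gripper":-1},{"dp":[0.0401,0,0],"angular":[0,0,0],"gripper":-1},{"dp":[0.0482,0,0],"angular":[0,0,0],"gripper":-1},{"dp":[0.0482,0,0],"angular":[0,0,0],"gripper":-1}])

```text
time_s: 30.62
tool_pos: [0.6486, 0.1551, 0.1616]
tcp_rot: [-180.0, -29.9, 88.3]
wrist_force: [0.3, -4.8, -0.9]
grip_width: 0.0005
grasp_force: 2.0
```

```bash
python3 st.py
```

```text
t 30.625 err mm [ 0.4 -0.3 -0.6] rot [ 0.  -0.1  0. ] F [ 0.3 -4.8 -0.9] w 0.5 gf 2.0 q [ 16.  54. -38.  91.   1.  37. -10.]
tcp bay mm [ -24.1 -104.4   18.6] F bay [-4.6 -0.4  1.6] M bay [-0.17  1.3   0.07]
```

Request:
play_rows(plan=[{"dp":[0.0015,0,0],"angular":[0,0,0],"gripper":-1},{"dp":[0.003,0,0],"angular":[0,0,0],"gripper":-1},{"dp":[0.003,0,0],"angular":[0,0,0],"gripper":-1}])

```text
time_s: 31.0
tool_pos: [0.6486, 0.1554, 0.1617]
tcp_rot: [-179.9, -29.8, 88.2]
wrist_force: [-0.6, -6.8, -2.2]
grip_width: 0.0003
grasp_force: 3.5
```

```bash
python3 mv.py .003 0 0; python3 st.py
```

```text
t 31.0 err mm [ 0.3 -2.2 -1.6] rot [ 0.  -0.2  0.1] F [-0.6 -6.8 -2.2] w 0.3 gf 3.5 q [ 16.  54. -38.  91.   1.  37. -10.]
tcp bay mm [ -23.8 -104.4   18.6] F bay [-7.   0.4  1.5] M bay [-0.19  2.01  0.01]
```

Request:
play_rows(plan=[{"dp":[0.003,0,0],"angular":[0,0,0],"gripper":-1},{"dp":[0.003,0,0],"angular":[0,0,0],"gripper":-1},{"dp":[0.003,0,0],"angular":[0,0,0],"gripper":-1}])

```text
time_s: 31.38
tool_pos: [0.6486, 0.1556, 0.1619]
tcp_rot: [-179.9, -29.7, 88.1]
wrist_force: [-0.0, -9.7, -3.7]
grip_width: 0.0002
grasp_force: 4.8
```

```bash
python3 mv.py .003 0 0; python3 st.py
```

```text
t 31.375 err mm [ 0.2 -4.  -2.7] rot [ 0.  -0.3  0.2] F [-0.  -9.7 -3.7] w 0.2 gf 4.8 q [ 16.  54. -38.  91.   1.  37. -10.]
tcp bay mm [ -23.5 -104.4   18.7] F bay [-10.2  -0.3   1.6] M bay [-0.16  2.61  0.  ]
```

Request:
play_rows(plan=[{"dp":[-0.015,0,0],"angular":[0,0,0],"gripper":-1},{"dp":[-0.03,0,0],"angular":[0,0,0],"gripper":-1},{"dp":[-0.03,0,-0.06],"angular":[0,0,0],"gripper":-1},{"dp":[-0.1,0,-0.13],"angular":[0,0,0],"gripper":-1},{"dp":[-0.2,-0.05,-0.2],"angular":[0,0,0],"gripper":-1},{"dp":[-0.3,-0.05,-0.2],"angular":[0,0,0],"gripper":-1},{"dp":[-0.3,-0.05,-0.2],"angular":[0,0,0],"gripper":-1},{"dp":[-0.3,-0.05,-0.2],"angular":[0,0,0],"gripper":-1}])

```text
time_s: 32.38
tool_pos: [0.599, -0.1334, 0.1801]
tcp_rot: [-179.8, -29.9, 87.7]
wrist_force: [-0.6, -0.5, 0.3]
grip_width: 0.0005
grasp_force: 0.0
```

Run:
```python
from plan import *
print(r.observe()["tool_pos"],r.observe()["wrist_force"])
off=np.array(J["off"])
N={n:np.mean([r.grab_frame(n) for _ in range(3)],axis=0).mean(2) for n in("scene","top")}
O={n:cv2.imread(f"pics/avg_{n}.png",0).astype(float) for n in N}
from scipy.ndimage import map_coordinates as mc
from scipy.optimize import minimize_scalar
# paddle brightness under each hypothesis
for a in(-.45,0,.3,.45):
  P=[(-.02+s*np.sin(a),-.104+y,.002+s*np.cos(a)) for s in np.linspace(.026,.04,6) for y in np.linspace(-.008,.008,5)]
  print(a,[(n,[round(float(mc(I[n],(proj(n,ap(B,P))+o)[:,::-1].T,order=1).mean())) for I in(O,N)]) for n,o in(("scene",off[:2]),("top",off[2:]))])
# hood: lower-end top edge location for each angle, step across edge
for a in(0,.045,.1):
  for n,o in(("scene",off[:2]),("top",off[2:])):
    xs=np.arange(-.118,-.0939,.003)
    P=[(x,y,.046) for x in xs for y in np.linspace(-.06,.06,30)]
    print("hood",a,n,mc(N[n],(proj(n,ap(B@hood(a),P))+o)[:,::-1].T,order=1).reshape(len(xs),-1).mean(1).round().astype(int).tolist())
# anything else moved: diff outside machine/arm
for n in N:
  d=cv2.GaussianBlur(np.abs(N[n]-O[n]),(0,0),1.5)>18
  k,l,s,c=cv2.connectedComponentsWithStats(d.astype('uint8'));print(n,[(s[i,:5].tolist()) for i in range(1,k) if s[i,4]>15])
```

```text
[ 0.59895825 -0.13340502  0.18007854] [-0.58228651 -0.46440497  0.34345157]
-0.45 [('scene', [85, 55]), ('top', [107, 82])]
0 [('scene', [86, 29]), ('top', [109, 63])]
0.3 [('scene', [68, 39]), ('top', [86, 90])]
0.45 [('scene', [35, 97]), ('top', [66, 119])]
hood 0 scene [55, 54, 52, 56, 83, 120, 136, 136, 135]
hood 0 top [91, 89, 91, 104, 129, 153, 171, 179, 183]
hood 0.045 scene [55, 55, 53, 54, 79, 117, 136, 136, 135]
hood 0.045 top [92, 89, 91, 104, 129, 154, 171, 180, 183]
hood 0.1 scene [55, 55, 54, 55, 79, 117, 136, 136, 135]
hood 0.1 top [92, 89, 92, 107, 133, 157, 174, 181, 183]
scene [[51, 0, 206, 253, 14980], [103, 0, 39, 32, 812], [140, 0, 136, 63, 3263], [200, 10, 8, 3, 18], [277, 19, 14, 13, 117], [290, 34, 10, 29, 146], [270, 37, 11, 17, 101], [106, 116, 11, 10, 60], [216, 181, 9, 14, 77], [293, 228, 17, 13, 138]]
top [[267, 83, 20, 17, 258], [203, 88, 19, 14, 189], [74, 90, 438, 294, 85264], [318, 96, 11, 31, 304], [200, 107, 14, 10, 70], [223, 107, 15, 10, 79], [260, 111, 6, 5, 24], [197, 157, 29, 37, 869], [216, 201, 6, 7, 34], [254, 314, 11, 8, 49]]
```

```bash
python3 -c "
from cell import r
print(r.sign_off())"
```

```text
the job is handed in; nothing more can be done
None
```

The job is handed in at about 32 s: the cassette is latched in the bay (it held against a 24 N pull), the hood is shut and the switch is on; I judged the hood shut by its position and 32 N of contact, and checked the other objects only with a rough image comparison.

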